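# Unfold the press crank and clamp a leaded panel

### The job

Fold the crank's handle fully up out of its stowed position first, then wind the crank clockwise until the pressing bar has pushed the leaded glass panel squarely home against the cork-packed fence and you feel it nip up snugly, about 15 N of squeeze; glass cracks, so never squeeze beyond 40 N. Do not touch the panel itself or disturb the things around, and let go with the handle still up and the panel clamped.

Things in the scene. Friction and masses are not known exactly. Their poses are not given: they have to be found in the camera images.
- board: Wooden base board of the glazing press, fixed to the table, 290 (x) x 440 (y) x 18 mm; origin at the centre of its underside, z up. On its top, going along its +y, stand the drive drum with the crank (axis at x = 0, y = -130 mm), the pressing bar, the loose panel and the fence. It is placed and turned differently each time.
- fence: Dark wooden stop strip fixed across the board, 200 (x) x 25 (y) x 22 mm high; origin at the foot of its face towards the panel (the strip lies at +y), axes parallel to the board's. Its place along the board differs each time. Before that face is fixed a cork packing strip, 160 mm long, on which the panel comes to bear; it stands out 3 to 9 mm, differently each time and not measured.
- bar: Press bar: a carriage moved along the board's +y by the crank through a rack, about 15 mm per radian, and before it, on stiff springs (about 20 N per mm, 5 mm travel), an aluminium pressing face 130 (x) x 16 (y) x 20 mm high. Axes parallel to the board's; origin, fixed to the carriage, at the foot of the pressing face as it stands unloaded; starts at y = -45 mm of the board.
- panel: Small leaded stained-glass panel lying loose and flat on the board between bar and fence, 140 (x) x 122 (y) x 10 mm thick, about 350 g; origin at the centre of its underside. It starts clear of bar and fence and a little skewed. Not to be touched by the robot.
- crank (a joint): Turn of the crank about its vertical axis, rad; 0 at the start, grows clockwise from above, which advances the bar; stops at -0.3 and 6.2. Stiff (0.3 N m, about 5 N at the handle), stays where left, holds up to 20 N of squeeze. Sliding the panel adds about 1 N at the handle; with the panel home it rises about 1 N per 4 N of squeeze. 2.7 to 5.6 rad are needed, depending on fence and packing.
- handle (a joint): Fold angle of the crank handle, rad: 0 folded flat (lying level above the crank arm, pointing from its hinge inward to the crank's axis), 1.57 fully up (upright, against its stop). Hinge is stiff (about 0.12 N m, 2.5 N at the grip) and stays where it is left. Folding happens in the vertical plane through the crank's axis and the hinge.
- crank_axis (a point): Point on the crank's vertical axis at the top of the flat steel crank arm (arm 18 mm wide, 8 mm thick; hub 30 mm in diameter). The arm may point in any direction at the start. Below it is a grey drum 84 mm in diameter whose top is 40 mm lower, with a 26 mm boss.
- handle_hinge (a point): Centre of the handle's hinge pin, between two lugs at the outer end of the arm: 62 mm from the crank's axis, 24 mm above the arm's top. The pin is level, square to the arm.
- handle_grip (a point): Grasp point on the handle's axis, 46 mm from the hinge pin. Round dark wooden grip, 18 mm in diameter, 14 to 62 mm from the pin; spins freely on the handle's own axis. Folded, this point is 16 mm from the crank's axis and 24 mm above the arm's top, free at both sides; unfolded, 46 mm straight above the pin. Its x axis points from grip to pin, its y axis lies along the pin.
- tin: Small closed tin, 48 mm in diameter, 35 mm high, standing on the board's far side between drum and panel; origin at its underside. Leave alone.
- screwdriver: Screwdriver about 150 mm long lying on the board's near edge beside the panel. Leave alone.
- hammer: Hammer lying on the table to the right. Leave alone.

How it is judged:
By the outcome, as a careful person would: the job done as asked, in the order asked, and still so for the second after the job is handed in, with the robot touching nothing.
It also fails if it takes over 72 s, if anything falls off the work surface, if the arm or the gripper's body presses on something with over 40 N, if the wrist force passes 120 N, or if a joint passes its speed limit or range.

### The arm

A 7-joint arm with a two-finger parallel gripper is mounted at the origin on the work surface. World frame = base frame: x ahead of the robot, y to its left, z up, the work surface at z = 0. Lengths are in m, angles in rad, forces in N, time in s.
With the tool pointing down it reaches from about 0.4 to 0.9 m from the base axis. Payload 5.5 kg.
Tool frame: the origin (TCP) lies on the centre line of the jaws, within the pads' length; the fingertips stand 25 mm ahead of it and the grasp point (between the pads) lies 6 mm ahead of it; z points along the fingers, y is the direction in which the jaws open and shut (so a half turn about z gives the same grasp; the last joint's range is limited). The gripper opens to 85 mm and grips with 20 to 120 N. Pads are 22 mm wide; open, the fingers measure 114 mm over their backs; the gripper's body (76 mm by 85 mm) begins 54 mm behind the grasp point. The pads swing forward as they close: fully open they stand 13 mm farther back than shut.
Start: joints at [1.372, 0.501, -0.427, 1.55, 0.221, 1.138, -0.21], TCP at [0.29, -0.582, 0.226] pointing down, gripper open.
Joint ranges: [-2.88, 2.88], [-0.31, 2.03], [-1.54, 1.56], [0.2, 2.42], [-1.41, 4.55], [0.19, 2.02], [-2.57, 2.57]. Speed limits (rad/s): [2.57, 2.57, 3.14, 3.14, 3.14, 3.14, 3.14].

### API

Orientations are given as a unit quaternion [w, x, y, z].
In Python, from cell import read_state, eyes, manip gives the robot as it stands.
- The arm moves only by the tool drive_tool, never from a script. Its argument "steps" is a list of rows, each an object of numbers: "dx", "dy", "dz": the shift along the world's x, y, z in cm; "spin": the turn about the world's z in degrees; "fingers": the opening, from -1 (shut) to 1 (fully open), so that 0 is half open. In form: [{"dx": .., "dy": .., "dz": .., "spin": .., "fingers": ..}, ...]. A call has 1 to 20 rows; each row shifts and turns the commanded pose from where the row before left it; what a row does not reach is not made up. A row lasts 1/8 s, in which the tool goes at most 62.5 mm and 10.7 degrees, less where a joint would pass 70% of its speed; a pose out of reach is approached as far as the arm can. A call is refused whole if a number of a shift passes 6.25 or a number of a turn 10.7, either way. A call with a gripper value outside its range is refused whole. The fingers move at their own pace and stop on an object; the grip force is fixed at half the most. Time passes only in rows, so rows that do not move let the fingers close. It gives the time, the measured TCP pose, the force and the opening at its end, in the units of the state.
- read_state(): the state, without advancing time (a new reading comes with each control period).
- eyes.snapshot(name): name is "side" or "top" or "wrist"; returns the picture (480x640x3 uint8, red, green, blue); there is no depth.
- eyes.get_calibration(name): a dict with "K" (3x3 intrinsics, pixels), "T" (4x4, takes a point from camera to world coordinates); the wrist camera has in their place "mount" (4x4, takes a point from camera to tool coordinates, whose origin is the TCP and whose axes are the flange's). Camera axes: x right, y up, looking along -z (the intrinsics and any distortion apply to the point x, -y, -z); pixel columns grow to the right and rows downward; lengths in m; the calibration is good to about 2 mm. A picture is of the moment at which its call begins: read the wrist's pose just before it. get_calibration takes no time and is no camera call.
- manip.job_done(): hands the job in, once; it reports no verdict.
Trained networks look in the newest picture that a camera, given by its name, has taken for a name from the list of things; names that differ only in an ending like _2 or _b are one class to them, and where a whole thing is asked for, a point or a joint stands for the part that bears it (a point fixed in the world has none). Each returns a list of dicts, best first, with "p" (0 to 1); they miss things now and then, are a little off and sometimes report something else, mostly with a low value. They report only what shows in the picture. A call takes as long as a camera call.
- eyes.search_frame(camera, label): "pixel" ([column, row] in pixels, amid what is visible of it).
- eyes.outline_of(camera, label): "mask" (480x640 bool, what is visible of it) and "pixel" ([column, row] in pixels, amid what is visible of it).
The state is a dict: "time": time; "qpos": joint angles; "qvel": joint speeds; "joint_efforts": joint torques, N m; "tcp_pos": TCP position; "ee_rot": TCP orientation; "force": force on the tool from outside, world axes, zero at the start; "torque": the same for the moment, N m; "gripper_width": opening from 0.0 (shut) to 1.0 (fully open).
Only numpy, scipy, OpenCV 4.12 (cv2) and the standard library are available. Lean on these libraries where they do the work, as an engineer would, in place of code of your own. Each camera call takes 0.05 s, during which the arm holds its last target.

## Working session

There is one attempt and no reset: what is moved stays moved. The work goes in short steps, Python scripts to look and compute and a tool call to move; the robot and the scene stay as the last step left them, time stands still between calls to the robot, and variables do not carry over. Pictures are saved under pics/ and viewed, and the job is handed in when it is done.

Besides the shell and the picture viewer there is one more tool, called by a JSON object that holds its "api" and its "payload", one argument or row to a line. drive_tool: Moves the arm, as the interface text tells. Its arguments: {"type":"object","properties":{"steps":{"type":"array","items":{"type":"object","properties":{"dx":{"type":"number"},"dy":{"type":"number"},"dz":{"type":"number"},"spin":{"type":"number"},"fingers":{"type":"number"}}}}},"required":["steps"]}

```bash
ls; mkdir -p pics; python3 - <<'E'
from cell import read_state, eyes, manip
import cv2
s=read_state();print({k:(v if not hasattr(v,'tolist') else v.tolist()) for k,v in s.items()})
for n in ("side","top","wrist"):
    im=eyes.snapshot(n);cv2.imwrite(f"pics/{n}0.png",im[:,:,::-1])
    c=eyes.get_calibration(n);print(n,c)
E
```

```text
pics
{'time': 0.0, 'qpos': [1.3721817562085648, 0.5018471886541962, -0.42680657469696626, 1.5514655777142448, 0.2207882984283196, 1.1382882917465789, -0.2102735478187103], 'qvel': [8.988531339763212e-05, -0.00013476544793625746, 0.00012700208773196273, 0.000794567856575745, 2.9053289193729207e-05, 0.0004585730149583299, 0.0007987524493906262], 'joint_efforts': [0.0008215325397031847, -56.951637268066406, -5.815877169370651, -28.094285130500793, 0.010665175504982471, 0.012084686604794115, 2.5082695174205583e-05], 'tcp_pos': [0.28928009127210175, -0.5812870787725192, 0.22485464267811936], 'ee_rot': [-0.0009590039512634781, 0.9734480496251456, 0.22890596709650848, -0.00018226363805028492], 'force': [0.9792521844876345, -0.2378052762366954, 0.07102720243893675], 'torque': [0.011608620482721597, 0.01281374170264057, -0.09800619527709792], 'gripper_width': 1.0039067548497085}
side {'K': array([[459.93496855,   0.        , 322.7967375 ],
       [  0.        , 459.93496855, 244.08922312],
       [  0.        ,   0.        ,   1.        ]]), 'T': array([[-0.99372159,  0.07388581, -0.08401367,
[... 433 characters left out ...]
     [-0.99996082,  0.00333073, -0.00820159, -0.09973047],
       [-0.00744121,  0.18554925,  0.98260679,  1.347892  ],
       [ 0.        ,  0.        ,  0.        ,  1.        ]])}
wrist {'K': array([[379.41554043,   0.        , 316.97423781],
       [  0.        , 379.41554043, 244.0309899 ],
       [  0.        ,   0.        ,   1.        ]]), 'mount': array([[-1.83784940e-04,  9.46563842e-01,  3.22516447e-01,
         8.24374388e-02],
       [ 9.99999971e-01,  1.23176946e-04,  2.08330746e-04,
        -3.73261481e-04],
       [ 1.57471761e-04,  3.22516476e-01, -9.46563837e-01,
        -1.48782330e-01],
       [ 0.00000000e+00,  0.00000000e+00,  0.00000000e+00,
         1.00000000e+00]])}
```

View pics/top0.png

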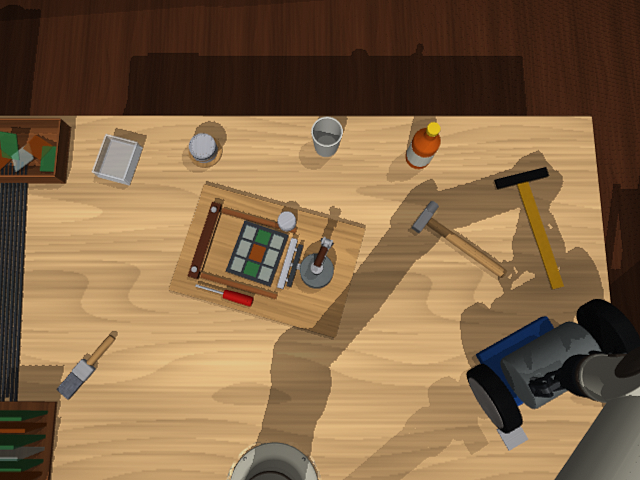

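View pics/side0.png

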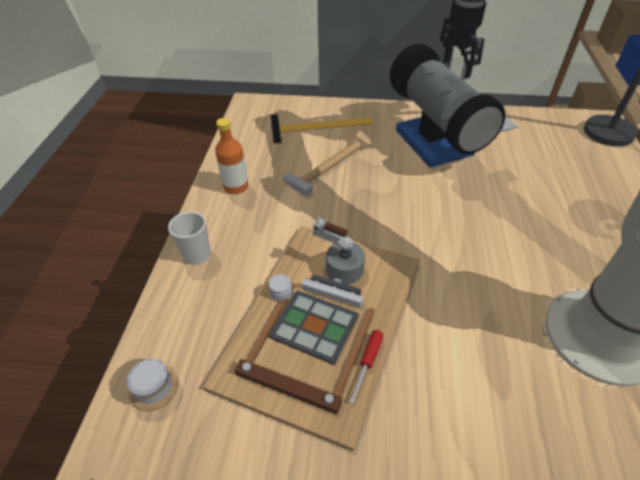

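View pics/wrist0.png

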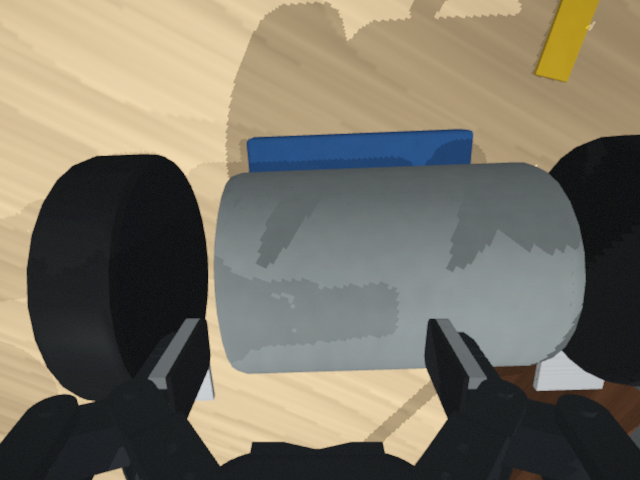

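Board centre is near top-pixel (268,258), drum at (317,268), and the arm points up-image to the hinge near (327,243). A big grinder stands right below the gripper. Next I'll run the networks and triangulate.

```bash
cat > h.py <<'E'
from cell import read_state, eyes, manip
import numpy as np, cv2
from scipy.spatial.transform import Rotation as R
def camT(n,st=None):
    c=eyes.get_calibration(n)
    if n!="wrist": return c["K"],c["T"]
    T=np.eye(4);q=np.array(st["ee_rot"]);T[:3,:3]=R.from_quat(q[[1,2,3,0]]).as_matrix();T[:3,3]=st["tcp_pos"]
    return c["K"],T@c["mount"]
def ray(KT,p):
    K,T=KT;d=np.array([(p[0]-K[0,2])/K[0,0],-(p[1]-K[1,2])/K[1,1],-1.]);d=T[:3,:3]@d
    return T[:3,3],d/np.linalg.norm(d)
def atz(KT,p,z):
    o,d=ray(KT,p);return o+d*(z-o[2])/d[2]
def tri(rs):
    A=np.zeros((3,3));b=np.zeros(3)
    for o,d in rs:
        M=np.eye(3)-np.outer(d,d);A+=M;b+=M@o
    x=np.linalg.solve(A,b);return x,[np.linalg.norm((np.eye(3)-np.outer(d,d))@(x-o)) for o,d in rs]
def proj(KT,X):
    K,T=KT;c=T[:3,:3].T@(np.array(X)-T[:3,3]);return K[0,0]*c[0]/-c[2]+K[0,2],K[1,1]*-c[1]/-c[2]+K[1,2]
def zoom(im,x,y,w,h,f,name):
    cv2.imwrite(name,cv2.resize(im[y:y+h,x:x+w,::-1],None,fx=f,fy=f,interpolation=cv2.INTER_CUBIC))
E
python3 - <<'E'
from h import *
t=eyes.snapshot("top");s=eyes.snapshot("side")
zoom(t,160,170,220,170,3.6,"pics/t1.png");zoom(s,200,200,230,250,2.4,"pics/s1.png")
kt,ks=camT("top"),camT("side")
for l in ["crank_axis","handle_hinge","handle_grip","bar","fence","panel","board","tin"]:
    a=eyes.search_frame("top",l);b=eyes.search_frame("side",l)
    print(l,[(np.round(x["pixel"]),round(x["p"],2)) for x in a[:2]],[(np.round(x["pixel"]),round(x["p"],2)) for x in b[:2]])
    if a and b: print(tri([ray(kt,a[0]["pixel"]),ray(ks,b[0]["pixel"])]))
E
```

```text
crank_axis [(array([320., 267.]), 0.71)] [(array([340., 253.]), 0.56), (array([334., 234.]), 0.5)]
(array([ 0.5298931 , -0.11002446,  0.0602621 ]), [np.float64(0.003603939025678299), np.float64(0.0036039390256781805)])
handle_hinge [(array([322., 253.]), 0.72), (array([321., 251.]), 0.23)] [(array([332., 234.]), 0.56)]
(array([ 0.55105262, -0.11253039,  0.11837236]), [np.float64(0.0004027509745820477), np.float64(0.0004027509745820502)])
handle_grip [(array([323., 253.]), 0.71)] [(array([334., 230.]), 0.48)]
(array([ 0.54817142, -0.11447597,  0.12650791]), [np.float64(0.0006511735906960704), np.float64(0.0006511735906959187)])
bar [(array([288., 265.]), 0.9)] [(array([333., 287.]), 0.6), (array([333., 230.]), 0.45)]
(array([ 0.53581626, -0.02938445,  0.04735305]), [np.float64(0.004506679034218427), np.float64(0.0045066790342185754)])
fence [(array([202., 246.]), 0.93)] [(array([289., 386.]), 0.94)]
(array([0.58830625, 0.18991551, 0.04083931]), [np.float64(0.008626331105487493), np.float64(0.008626331105487424)])
panel [(array([257., 254.]), 0.82)] [(array([315., 328.]), 0.87)]
(array([0.56647449, 0.05317865, 0.01623863]), [np.float64(0.0025997765711937224), np.float64(0.00259977657119375)])
board [(array([279., 263.]), 0.57)] [(array([312., 356.]), 0.84)]
(array([ 0.5779197 ,  0.00878675, -0.18061541]), [np.float64(0.0075665240439707565), np.float64(0.007566524043971035)])
tin [(array([287., 222.]), 0.58)] [(array([282., 287.]), 0.71)]
(array([ 0.64549349, -0.02341072,  0.04159885]), [np.float64(0.0014688107328244735), np.float64(0.001468810732824585)])
```

View pics/t1.png

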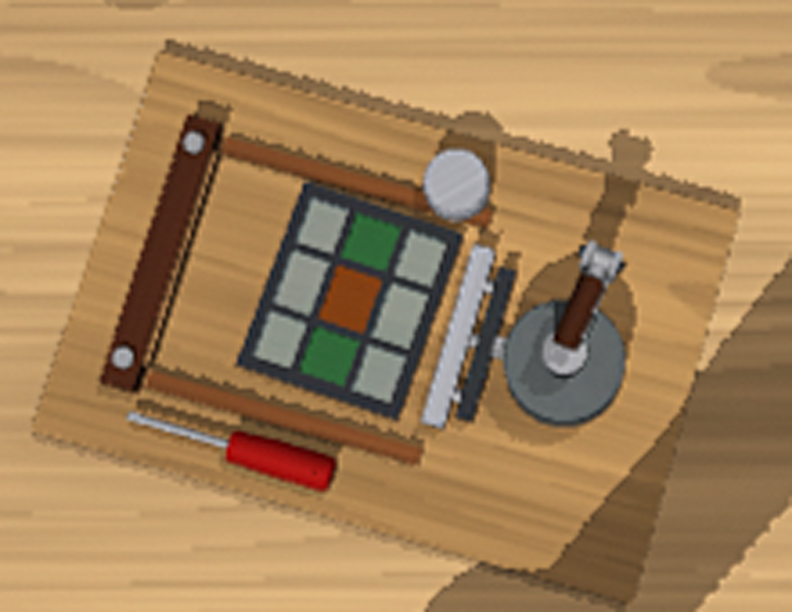

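View pics/s1.png

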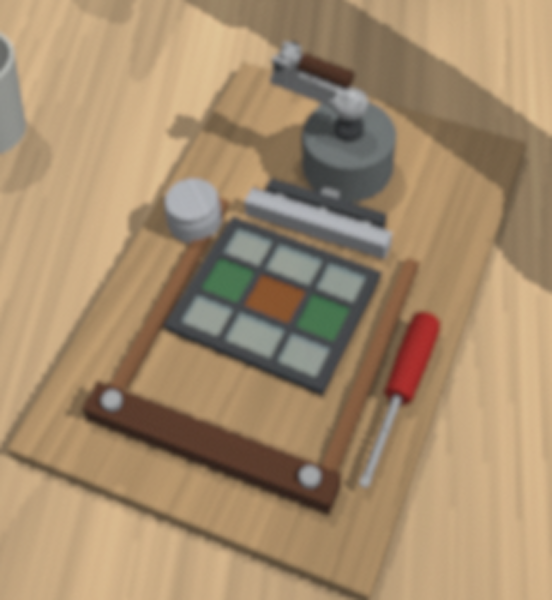

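Top crop: hub (565,355), hinge lugs (601,262), handle folded towards the hub. Side crop: hub (349,103), hinge (288,55). I triangulate these hand picks and the board edges.

```bash
python3 - <<'E'
from h import *
kt,ks=camT("top"),camT("side")
ct=lambda x,y:(160+x/3.6-.4,170+y/3.6-.4); cs=lambda x,y:(200+x/2.4-.3,200+y/2.4-.3)
for n,a,b in [("hub",(565,355),(349,103)),("hinge",(601,262),(289,55)),("grip in",(567,340),(352,76)),("grip out",(593,287),(304,61)),("tin top",(457,185),(193,197)),("fence bolt1",(193,142),(112,400)),("bolt2",(123,357),(310,476))]:
    print(n,tri([ray(kt,ct(*a)),ray(ks,cs(*b))]))
c=[atz(kt,ct(*p),.018)[:2] for p in [(168,45),(35,432),(632,600),(740,203)]]
print(np.round(c,4)); c=np.array(c); print("centre",c.mean(0))
for i in range(4):
    d=c[(i+1)%4]-c[i];print(np.linalg.norm(d),np.degrees(np.arctan2(d[1],d[0])))
E
```

```text
hub (array([ 0.51939151, -0.10024674,  0.10641655]), [np.float64(0.0031902642745773343), np.float64(0.0031902642745773716)])
hinge (array([ 0.57477289, -0.12323864,  0.13661377]), [np.float64(0.0016583157948332277), np.float64(0.0016583157948331685)])
grip in (array([ 0.52110749, -0.10116934,  0.13977713]), [np.float64(0.0002630628404395202), np.float64(0.00026306284043961053)])
grip out (array([ 0.55993442, -0.1181705 ,  0.13544424]), [np.float64(0.003111345924083791), np.float64(0.003111345924083755)])
tin top (array([ 0.64562166, -0.02412295,  0.05666642]), [np.float64(0.003146330425503786), np.float64(0.003146330425503643)])
fence bolt1 (array([0.67647106, 0.16368246, 0.0478959 ]), [np.float64(0.0014295978182759974), np.float64(0.001429597818276008)])
bolt2 (array([0.52325829, 0.20618864, 0.04671085]), [np.float64(0.0014899782350016987), np.float64(0.0014899782350016088)])
[[ 0.7555  0.1909]
 [ 0.4722  0.2726]
 [ 0.3579 -0.1468]
 [ 0.6386 -0.2252]]
centre [0.55606502 0.02288954]
0.29477510756149883 163.8989783161599
0.43468440353904153 -105.24541087412943
0.29143094895646576 -15.602680728025206
0.4321125710072715 74.31477428945168
```

Board yaw: its +y runs at 74.5°. The axis is at about (0.521,-0.102), hinge at (0.576,-0.123,0.136) (arm direction −21.5°), arm top at about z 0.112. All of this fits the given sizes. I'll rise first, go above the grip with the jaws along the pin, then look with the wrist camera.

{"api": "drive_tool", "payload": {
  "steps": [
    {"dz":4,"fingers":1},
    {"dz":5,"fingers":1},
    {"dz":4,"fingers":1},
    {"dx":2.4,"dy":4.7,"spin":-4.8,"fingers":1},
    {"dx":2.5,"dy":4.7,"spin":-4.8,"fingers":1},
    {"dx":2.5,"dy":4.7,"spin":-4.8,"fingers":1},
    {"dx":2.5,"dy":4.7,"spin":-4.8,"fingers":1},
    {"dx":2.5,"dy":4.7,"spin":-4.8,"fingers":1},
    {"dx":2.5,"dy":4.7,"spin":-4.8,"fingers":1},
    {"dx":2.5,"dy":4.7,"spin":-4.8,"fingers":1},
    {"dx":2.5,"dy":4.7,"spin":-4.8,"fingers":1},
    {"dx":2.5,"dy":4.7,"spin":-4.8,"fingers":1},
    {"dx":2.3,"dy":5.0,"spin":-4.8,"fingers":1},
    {"dz":-4,"fingers":1},
    {"dz":-4,"fingers":1},
    {"dz":-2,"fingers":1},
    {"fingers":1},
    {"fingers":1}
  ]
}}

```text
schema error: expected keys dx, dy, dz, spin, fingers
```

```bash
python3 - <<'E'
from h import *
st=read_state();w=eyes.snapshot("wrist");kw=camT("wrist",st)
print(st["time"],st["tcp_pos"],st["ee_rot"],st["qpos"],st["force"])
im=w.copy()
cv2.imwrite("pics/w1.png",im[:,:,::-1])
for l in ["crank_axis","handle_hinge","handle_grip","bar"]:
    print(l,[(np.round(x["pixel"]),round(x["p"],2)) for x in eyes.search_frame("wrist",l)[:2]])
for n,X in [("axis",(.5213,-.1024,.112)),("hinge",(.579,-.125,.136)),("grip",(.536,-.108,.136))]: print(n,proj(kw,X))
E
```

```text
1.05 [ 0.28963695 -0.58190063  0.22589789] [-1.20705837e-05  9.73461814e-01  2.28849504e-01  2.46243366e-05] [ 1.37218847  0.50091963 -0.42695459  1.55038903  0.22076179  1.13830741
 -0.21028754] [-0.41156783  0.34743199 -0.14302018]
crank_axis []
handle_hinge []
handle_grip []
bar []
axis (np.float64(-568.6718662474384), np.float64(-857.7468637385442))
hinge (np.float64(-709.6788998371259), np.float64(-1358.909252321322))
grip (np.float64(-734.34668600067), np.float64(-1119.8576227333344))
```

View pics/w1.png

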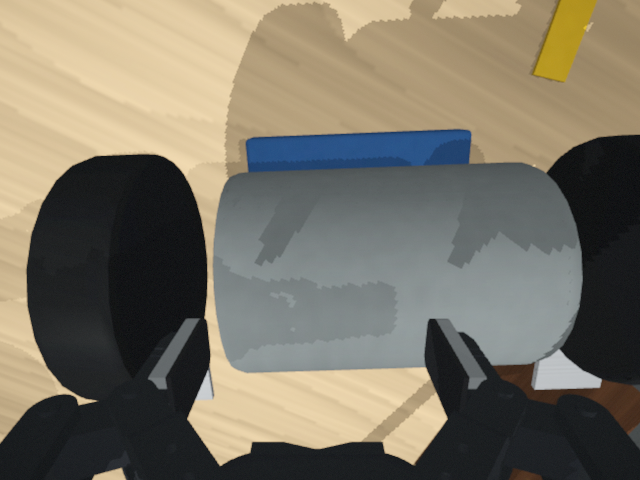

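The call was refused because every row needs all the keys, so I'm resending it with them.

{"api": "drive_tool", "payload": {
  "steps": [
    {"dx":0,"dy":0,"dz":4,"spin":0,"fingers":1},
    {"dx":0,"dy":0,"dz":5,"spin":0,"fingers":1},
    {"dx":0,"dy":0,"dz":4,"spin":0,"fingers":1},
    {"dx":2.4,"dy":4.7,"dz":0,"spin":-4.8,"fingers":1},
    {"dx":2.5,"dy":4.7,"dz":0,"spin":-4.8,"fingers":1},
    {"dx":2.5,"dy":4.7,"dz":0,"spin":-4.8,"fingers":1},
    {"dx":2.5,"dy":4.7,"dz":0,"spin":-4.8,"fingers":1},
    {"dx":2.5,"dy":4.7,"dz":0,"spin":-4.8,"fingers":1},
    {"dx":2.5,"dy":4.7,"dz":0,"spin":-4.8,"fingers":1},
    {"dx":2.5,"dy":4.7,"dz":0,"spin":-4.8,"fingers":1},
    {"dx":2.5,"dy":4.7,"dz":0,"spin":-4.8,"fingers":1},
    {"dx":2.5,"dy":4.7,"dz":0,"spin":-4.8,"fingers":1},
    {"dx":2.3,"dy":5.0,"dz":0,"spin":-4.8,"fingers":1},
    {"dx":0,"dy":0,"dz":-4,"spin":0,"fingers":1},
    {"dx":0,"dy":0,"dz":-4,"spin":0,"fingers":1},
    {"dx":0,"dy":0,"dz":-2,"spin":0,"fingers":1},
    {"dx":0,"dy":0,"dz":0,"spin":0,"fingers":1},
    {"dx":0,"dy":0,"dz":0,"spin":0,"fingers":1}
  ]
}}

```text
time: 3.55
tcp_pos: [0.5374, -0.1089, 0.257]
ee_rot: [-0.0, 0.982, -0.187, 0.001]
force: [0.8, -0.2, -0.0]
gripper_width: 1.002
```

```bash
python3 - <<'E'
from h import *
st=read_state();w=eyes.snapshot("wrist");kw=camT("wrist",st)
print(st["time"],st["tcp_pos"],st["ee_rot"],st["qpos"],st["force"])
im=w.copy()
cv2.imwrite("pics/w2.png",im[:,:,::-1])
for l in ["crank_axis","handle_hinge","handle_grip"]:
    print(l,[(np.round(x["pixel"]),round(x["p"],2)) for x in eyes.search_frame("wrist",l)[:2]])
for n,X in [("axis",(.5213,-.1024,.112)),("hinge",(.579,-.125,.136)),("grip",(.536,-.108,.136))]: print(n,proj(kw,X))
E
```

```text
3.55 [ 0.53738616 -0.10891388  0.2570267 ] [-1.34476897e-05  9.82385702e-01 -1.86862660e-01  8.24106625e-04] [ 0.66498301  0.31302476 -0.62557601  1.77033506  0.20178767  1.12107906
 -1.97226774] [ 0.79637817 -0.15101783 -0.02586341]
crank_axis [(array([315., 219.]), 0.81)]
handle_hinge [(array([316., 202.]), 0.97)]
handle_grip []
axis (np.float64(316.62963906642966), np.float64(243.81422784045498))
hinge (np.float64(316.28442022799663), np.float64(171.55163945876325))
grip (np.float64(316.297760238272), np.float64(234.15289396814345))
```

View pics/w2.png

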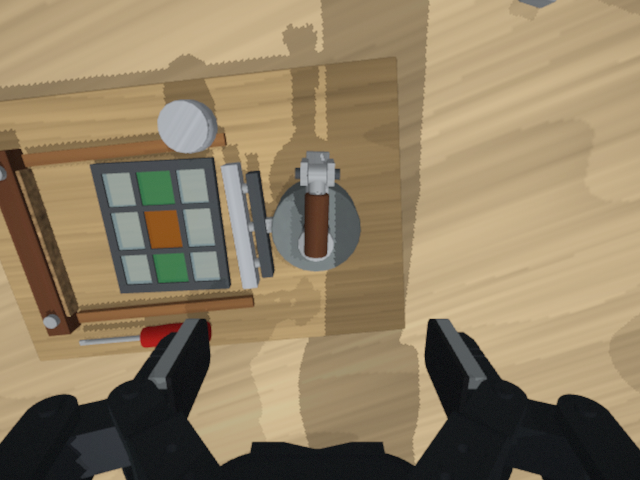

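The wrist picture agrees: hinge at (318,172), grip end (316,255), hub (316,245), jaws square to the handle and centred. I'll close halfway, descend to TCP z≈0.145, then close.

{"api": "drive_tool", "payload": {
  "steps": [
    {"dx":0,"dy":0,"dz":-1.5,"spin":-1,"fingers":-0.2},
    {"dx":0,"dy":0,"dz":-2.5,"spin":0,"fingers":-0.2},
    {"dx":0,"dy":0,"dz":-2.5,"spin":0,"fingers":-0.2},
    {"dx":0,"dy":0,"dz":-2,"spin":0,"fingers":-0.2},
    {"dx":0,"dy":0,"dz":-1.5,"spin":0,"fingers":-0.2},
    {"dx":0,"dy":0,"dz":-1.2,"spin":0,"fingers":-0.2},
    {"dx":0,"dy":0,"dz":0,"spin":0,"fingers":-0.2},
    {"dx":0,"dy":0,"dz":0,"spin":0,"fingers":-0.2}
  ]
}}

```text
time: 4.75
tcp_pos: [0.5372, -0.1089, 0.1444]
ee_rot: [-0.0, 0.981, -0.195, 0.0]
force: [0.1, 0.7, 0.3]
gripper_width: 0.4
```

```bash
python3 - <<'E'
from h import *
st=read_state();w=eyes.snapshot("wrist");kw=camT("wrist",st)
print(st["time"],st["tcp_pos"],st["force"])
cv2.imwrite("pics/w3.png",w[:,:,::-1]);s=eyes.snapshot("side");zoom(s,240,140,200,160,4,"pics/s3.png")
E
```

```text
4.75 [ 0.53716521 -0.10889608  0.1444249 ] [0.07075113 0.70010993 0.28720559]
```

View pics/w3.png

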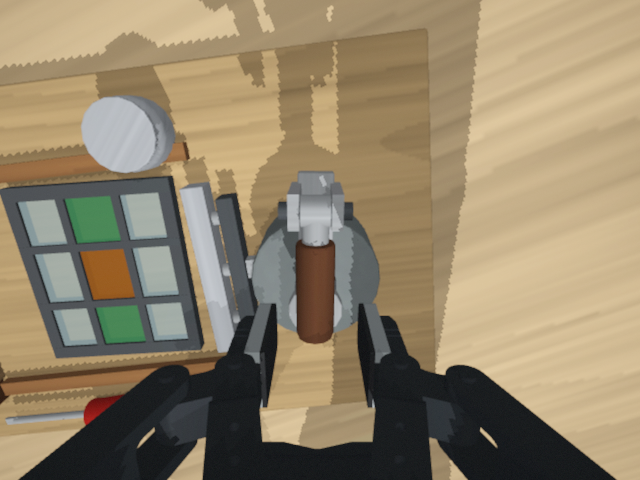

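View pics/s3.png

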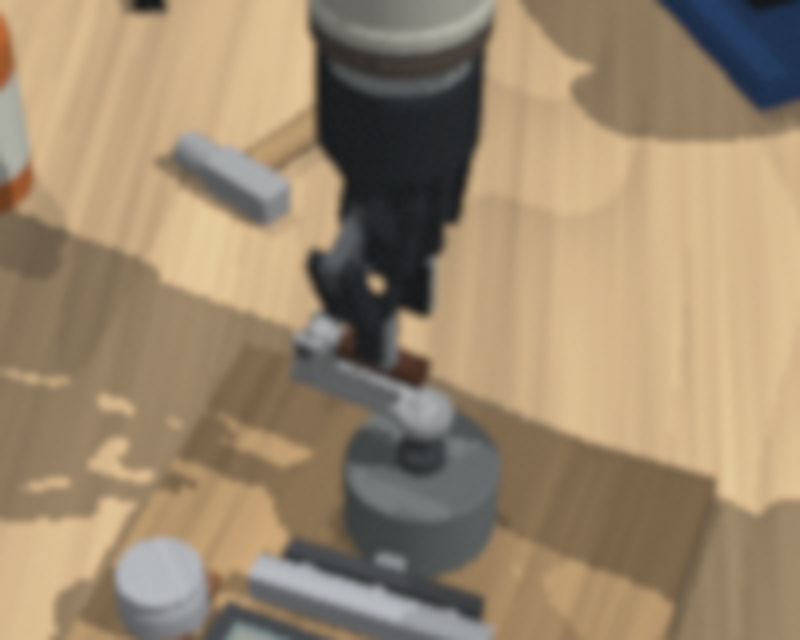

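The grip lies midway between the pads (column 316), and the grasp point projects to row 305, about 45 mm from the pin, as planned. Closing.

{"api": "drive_tool", "payload": {
  "steps": [
    {"dx":0,"dy":0,"dz":0,"spin":0,"fingers":-0.7},
    {"dx":0,"dy":0,"dz":0,"spin":0,"fingers":-0.7},
    {"dx":0,"dy":0,"dz":0,"spin":0,"fingers":-0.7},
    {"dx":0,"dy":0,"dz":0,"spin":0,"fingers":-0.7}
  ]
}}

```text
time: 5.35
tcp_pos: [0.5367, -0.1089, 0.1439]
ee_rot: [0.0, 0.981, -0.195, 0.0]
force: [-0.7, 0.3, 0.7]
gripper_width: 0.15
```

```bash
python3 - <<'E'
from h import *
st=read_state();w=eyes.snapshot("wrist")
print(st["time"],st["tcp_pos"],st["force"],st["torque"],st["gripper_width"])
cv2.imwrite("pics/w4.png",w[:,:,::-1])
# arc plan: pin at axis+62mm, r=44 , angle u=-22.5deg inward
u=np.array([np.cos(np.radians(-22.5)),np.sin(np.radians(-22.5))])
r=.0445;prev=np.array([-r,0])
for th in np.radians(np.arange(8,97,8)):
    p=np.array([-r*np.cos(min(th,1.5708)),r*np.sin(min(th,1.5708))]);d=(p-prev)*100;prev=p
    print(np.round([d[0]*u[0],d[0]*u[1],d[1]],2))
E
```

```text
5.35 [ 0.53665311 -0.10894072  0.14394944] [-0.65600436  0.34095877  0.73112821] [-0.01019012 -0.0023553  -0.01670221] 0.14975748280251364
[ 0.04 -0.02  0.62]
[ 0.12 -0.05  0.61]
[ 0.2  -0.08  0.58]
[ 0.27 -0.11  0.55]
[ 0.34 -0.14  0.5 ]
[ 0.4  -0.17  0.45]
[ 0.45 -0.19  0.38]
[ 0.5  -0.21  0.31]
[ 0.53 -0.22  0.23]
[ 0.56 -0.23  0.15]
[ 0.57 -0.24  0.06]
[ 0.14 -0.06  0.  ]
```

View pics/w4.png

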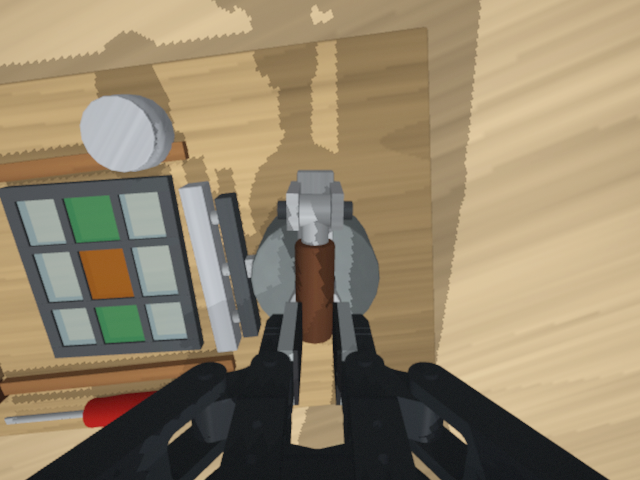

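The gripper reached the commanded 0.15 (12.7 mm), which is narrower than the 18 mm grip, so the pads may be above it. I'll re-triangulate the height from the two wrist views.

```bash
python3 - <<'E'
from h import *
a=cv2.imread("pics/w2.png");b=cv2.imread("pics/w4.png")
z=lambda i,x,y:cv2.resize(i[y:y+130,x:x+100],None,fx=4,fy=4,interpolation=cv2.INTER_CUBIC)
cv2.imwrite("pics/wz.png",np.hstack([z(a,267,140),cv2.resize(b[160:420,217:417],None,fx=2,fy=2,interpolation=cv2.INTER_CUBIC)]))
E
```

```text
(no output)
```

View pics/wz.png

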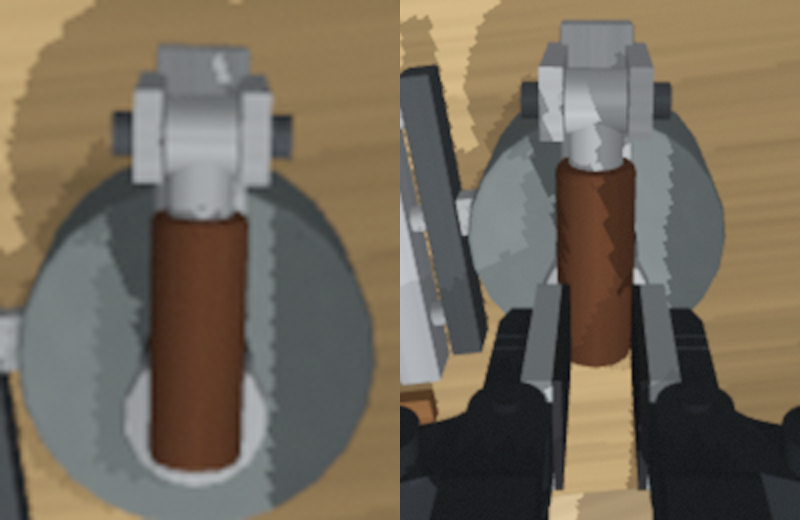

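```bash
python3 - <<'E'
from h import *
q2=np.array([0,.982385702,-.18686266,.000824]);s2=dict(ee_rot=q2,tcp_pos=[.53738616,-.10891388,.2570267])
s4=read_state();k2=camT("wrist",s2);k4=camT("wrist",s4);print(s4["gripper_width"],s4["time"])
for n,a,b in [("pin",(317.2,173.2),(316,210)),("end",(315.7,256),(316.5,341)),("gripstart",(316.7,193.7),(316,241.5))]: print(n,tri([ray(k2,a),ray(k4,b)]))
E
```

```text
0.1541254592507944 5.4
pin (array([ 0.57739863, -0.12540009,  0.13482759]), [np.float64(0.0002991516449177399), np.float64(0.00029915164491757615)])
end (array([ 0.52188958, -0.10243394,  0.14190018]), [np.float64(0.0004248939933052515), np.float64(0.0004248939933051355)])
gripstart (array([ 0.56312817, -0.11940819,  0.13090944]), [np.float64(0.0003336744881568765), np.float64(0.00033367448815679423)])
```

Pin z = 0.135 confirms the height, so the opening scale may simply be non-linear. I'll command fully shut and see where the fingers stop.

{"api": "drive_tool", "payload": {
  "steps": [
    {"dx":0,"dy":0,"dz":0,"spin":0,"fingers":-1},
    {"dx":0,"dy":0,"dz":0,"spin":0,"fingers":-1},
    {"dx":0,"dy":0,"dz":0,"spin":0,"fingers":-1}
  ]
}}

```text
time: 5.78
tcp_pos: [0.5366, -0.1089, 0.1439]
ee_rot: [0.0, 0.981, -0.195, 0.0]
force: [0.5, 0.3, 0.2]
gripper_width: 0.0
```

```bash
python3 - <<'E'
from h import *
st=read_state();print(st["gripper_width"],st["force"],st["torque"],st["tcp_pos"])
E
```

```text
0.0001008594168713574 [0.53218559 0.29743836 0.24395811] [-0.01422021 -0.00599179  0.07480038] [ 0.53664276 -0.10887787  0.14389738]
```

```bash
python3 - <<'E'
from h import *
st=read_state();w=eyes.snapshot("wrist");s=eyes.snapshot("side");t=eyes.snapshot("top")
cv2.imwrite("pics/w5.png",w[:,:,::-1])
zoom(s,280,180,120,100,5,"pics/s5.png")
E
```

```text
(no output)
```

View pics/w5.png

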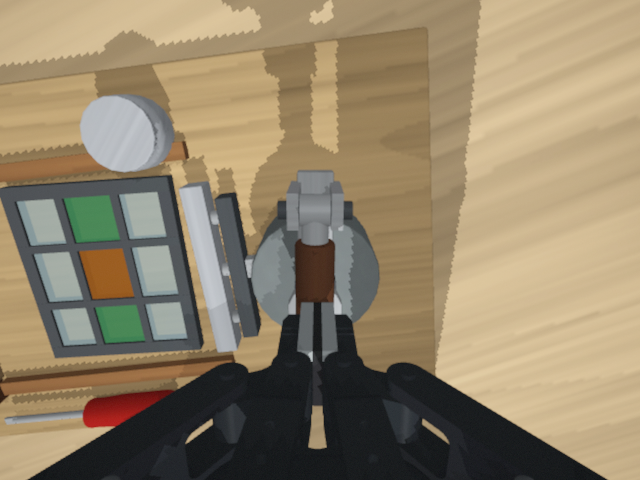

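View pics/s5.png

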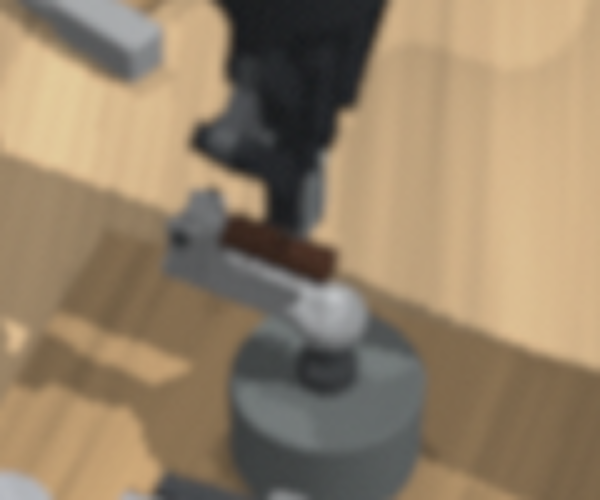

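Both views show the fingers fully shut just above the grip, with the handle undisturbed. I'll work out the real fingertip height from the side view.

```bash
python3 - <<'E'
from h import *
st=read_state();ks=camT("side");kw=camT("wrist",st);p=np.array(st["tcp_pos"])
for dz in (.03,.02,.01,0,-.006,-.013,-.019,-.025): print(dz,np.round(proj(ks,p+[0,0,dz]),1),np.round(proj(kw,p+[0,0,dz]),1), np.round(proj(kw,p+np.array([.0102,-.004,dz])),1))
E
python3 - <<'E'
import cv2,sys
sys.path.insert(0,'.')
from h import *
s=eyes.snapshot("side");zoom(s,310,190,60,60,10,"pics/s6.png")
E
```

```text
0.03 [339.1 215.9] [316.  352.4] [315.4 326.2]
0.02 [339.  219.5] [316.1 337.2] [315.5 312.3]
0.01 [338.9 223.1] [316.1 323.9] [315.6 300.2]
0 [338.9 226.6] [316.2 312. ] [315.7 289.5]
-0.006 [338.8 228.7] [316.3 305.6] [315.8 283.6]
-0.013 [338.8 231.1] [316.3 298.5] [315.8 277.3]
-0.019 [338.8 233.1] [316.3 292.9] [315.9 272.2]
-0.025 [338.7 235.2] [316.4 287.6] [315.9 267.4]
```

View pics/s6.png

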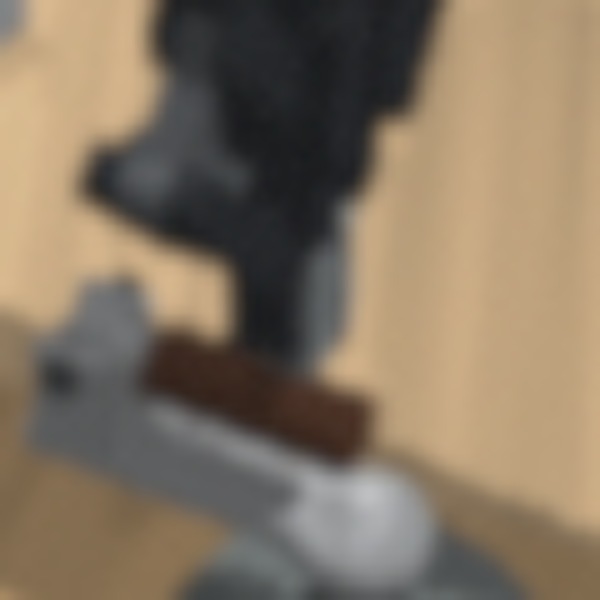

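The side view puts the shut fingertips at about the reported TCP height (~0.145), right at the top of the grip, and not 25 mm ahead of it. So I need to go about 23 mm lower. Opening, descending, closing.

{"api": "drive_tool", "payload": {
  "steps": [
    {"dx":0,"dy":0,"dz":1,"spin":0,"fingers":-0.2},
    {"dx":0,"dy":0,"dz":0,"spin":0,"fingers":-0.2},
    {"dx":0,"dy":0,"dz":0,"spin":0,"fingers":-0.2},
    {"dx":0,"dy":0,"dz":0,"spin":0,"fingers":-0.2},
    {"dx":0,"dy":0,"dz":-1.5,"spin":0,"fingers":-0.2},
    {"dx":0,"dy":0,"dz":-1,"spin":0,"fingers":-0.2},
    {"dx":0,"dy":0,"dz":-0.7,"spin":0,"fingers":-0.2},
    {"dx":0,"dy":0,"dz":0,"spin":0,"fingers":-0.2}
  ]
}}

```text
time: 6.98
tcp_pos: [0.536, -0.1087, 0.1209]
ee_rot: [-0.0, 0.981, -0.195, -0.001]
force: [-0.0, -0.3, -1.1]
gripper_width: 0.401
```

```bash
python3 - <<'E'
from h import *
st=read_state();print(st["gripper_width"],st["force"],st["torque"],st["tcp_pos"])
s=eyes.snapshot("side");w=eyes.snapshot("wrist")
a=cv2.resize(s[190:250,310:370,::-1],(500,500),interpolation=cv2.INTER_CUBIC);b=cv2.resize(w[220:420,216:416,::-1],(500,500)) if 0 else cv2.resize(w[160:420,186:446,::-1],(300,300))
b=cv2.copyMakeBorder(b,0,200,0,0,cv2.BORDER_CONSTANT);cv2.imwrite("pics/s7.png",np.hstack([a,b]))
E
```

```text
0.4007938585909252 [-0.02709855 -0.32195144 -1.07282851] [ 0.00331066  0.03791194 -0.00943371] [ 0.53598531 -0.10869376  0.12090973]
```

View pics/s7.png

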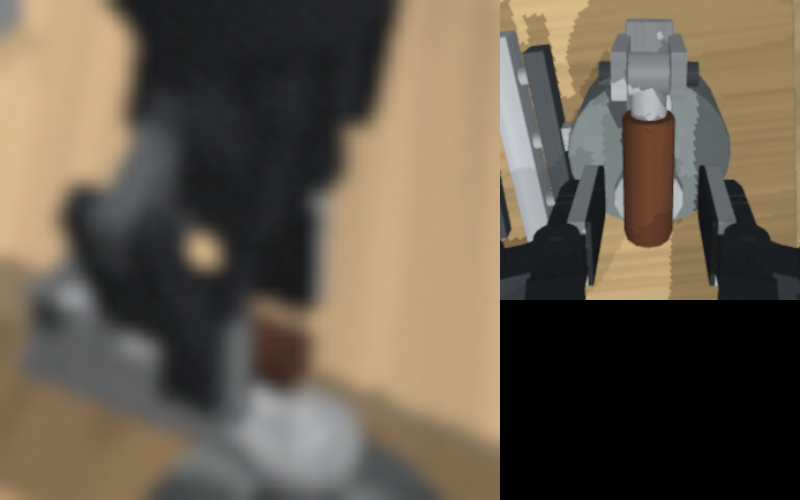

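Now the pads straddle the grip properly. Closing.

{"api": "drive_tool", "payload": {
  "steps": [
    {"dx":0,"dy":0,"dz":0,"spin":0,"fingers":-1},
    {"dx":0,"dy":0,"dz":0,"spin":0,"fingers":-1},
    {"dx":0,"dy":0,"dz":0,"spin":0,"fingers":-1},
    {"dx":0,"dy":0,"dz":0,"spin":0,"fingers":-1},
    {"dx":0,"dy":0,"dz":0,"spin":0,"fingers":-1}
  ]
}}

```text
time: 7.7
tcp_pos: [0.5372, -0.1082, 0.1223]
ee_rot: [-0.0, 0.981, -0.195, 0.0]
force: [0.8, 4.0, 4.1]
gripper_width: 0.183
```

```bash
python3 - <<'E'
from h import *
st=read_state();print(st["gripper_width"],st["force"],st["torque"],st["tcp_pos"])
s=eyes.snapshot("side");w=eyes.snapshot("wrist")
a=cv2.resize(s[190:250,310:370,::-1],(500,500),interpolation=cv2.INTER_CUBIC);b=cv2.resize(w[160:420,186:446,::-1],(300,300))
b=cv2.copyMakeBorder(b,0,200,0,0,cv2.BORDER_CONSTANT);cv2.imwrite("pics/s8.png",np.hstack([a,b]))
E
```

```text
0.18334122944398742 [0.80462671 4.03232466 4.09176249] [ 1.01570892 -0.11069826 -0.00314168] [ 0.53720221 -0.108186    0.12231646]
```

View pics/s8.png

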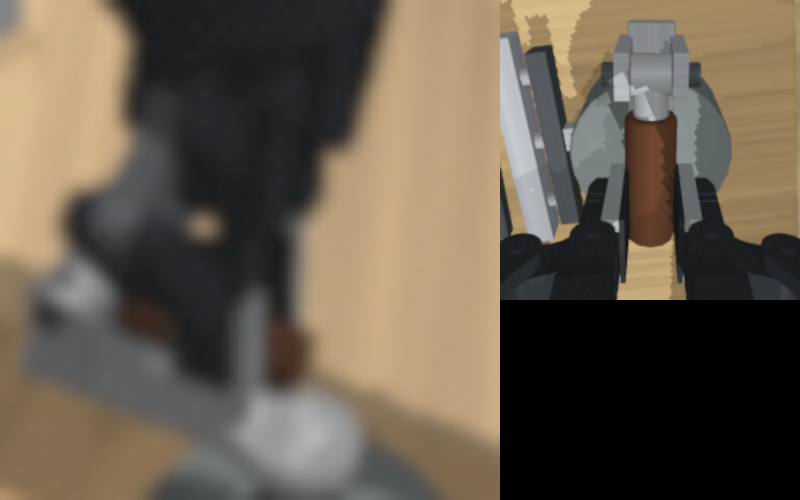

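Gripped at 0.183 (about 16–18 mm). Now I'll lift along the arc around the pin, the first half first.

{"api": "drive_tool", "payload": {
  "steps": [
    {"dx":0.04,"dy":-0.02,"dz":0.62,"spin":0,"fingers":-1},
    {"dx":0.12,"dy":-0.05,"dz":0.61,"spin":0,"fingers":-1},
    {"dx":0.2,"dy":-0.08,"dz":0.58,"spin":0,"fingers":-1},
    {"dx":0.27,"dy":-0.11,"dz":0.55,"spin":0,"fingers":-1},
    {"dx":0.34,"dy":-0.14,"dz":0.5,"spin":0,"fingers":-1},
    {"dx":0.4,"dy":-0.17,"dz":0.45,"spin":0,"fingers":-1},
    {"dx":0,"dy":0,"dz":0,"spin":0,"fingers":-1}
  ]
}}

```text
time: 8.68
tcp_pos: [0.5486, -0.1138, 0.1544]
ee_rot: [-0.0, 0.981, -0.195, -0.002]
force: [-3.1, 4.9, 3.3]
gripper_width: 0.131
```

```bash
python3 - <<'E'
from h import *
st=read_state();print(st["gripper_width"],st["force"],st["torque"],st["tcp_pos"])
s=eyes.snapshot("side");w=eyes.snapshot("wrist")
a=cv2.resize(s[180:250,300:370,::-1],(500,500),interpolation=cv2.INTER_CUBIC);b=cv2.resize(w[160:420,186:446,::-1],(300,300))
b=cv2.copyMakeBorder(b,0,200,0,0,cv2.BORDER_CONSTANT);cv2.imwrite("pics/s9.png",np.hstack([a,b]))
E
```

```text
0.1308800563726065 [-3.08958922  4.87978298  3.348443  ] [1.28694267 0.71278238 0.21300708] [ 0.54856386 -0.11375416  0.15435091]
```

View pics/s9.png

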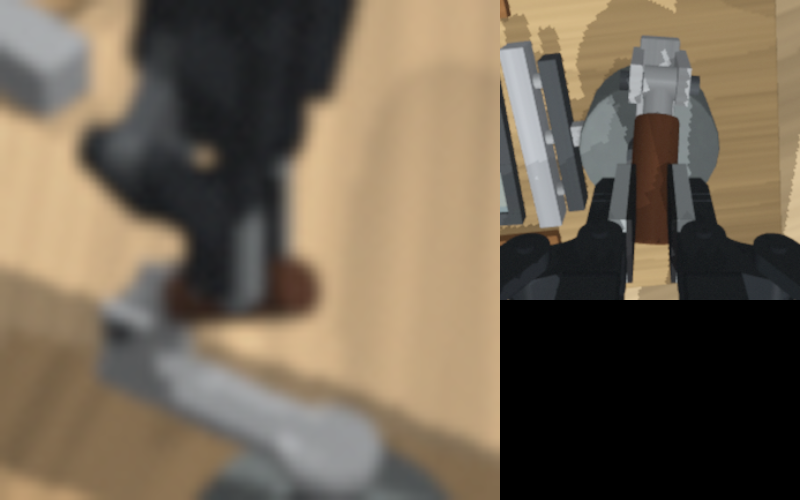

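The handle is about 30° up, but the pads slip over its crown (opening fell to 0.131). I'll open, go 16 mm deeper and regrip.

{"api": "drive_tool", "payload": {
  "steps": [
    {"dx":0,"dy":0,"dz":0,"spin":0,"fingers":-0.2},
    {"dx":0,"dy":0,"dz":0,"spin":0,"fingers":-0.2},
    {"dx":0,"dy":0,"dz":0,"spin":0,"fingers":-0.2},
    {"dx":0,"dy":0,"dz":-0.8,"spin":0,"fingers":-0.2},
    {"dx":0,"dy":0,"dz":-0.8,"spin":0,"fingers":-0.2},
    {"dx":0,"dy":0,"dz":0,"spin":0,"fingers":-0.2}
  ]
}}

```text
time: 9.52
tcp_pos: [0.5495, -0.1145, 0.1378]
ee_rot: [-0.0, 0.981, -0.195, -0.001]
force: [-0.6, -0.3, 0.5]
gripper_width: 0.402
```

```bash
python3 - <<'E'
from h import *
st=read_state();print(st["gripper_width"],st["force"],st["torque"],st["tcp_pos"],st["time"])
s=eyes.snapshot("side");w=eyes.snapshot("wrist")
a=cv2.resize(s[180:250,300:370,::-1],(400,400),interpolation=cv2.INTER_CUBIC);b=cv2.resize(w[160:420,186:446,::-1],(400,400))
cv2.imwrite("pics/s10.png",np.hstack([a,b]))
E
```

```text
0.4018083874338616 [-0.6110211  -0.25333613  0.48494439] [0.01437622 0.00878052 0.02712817] [ 0.54946493 -0.11449974  0.13784033] 9.525
```

View pics/s10.png

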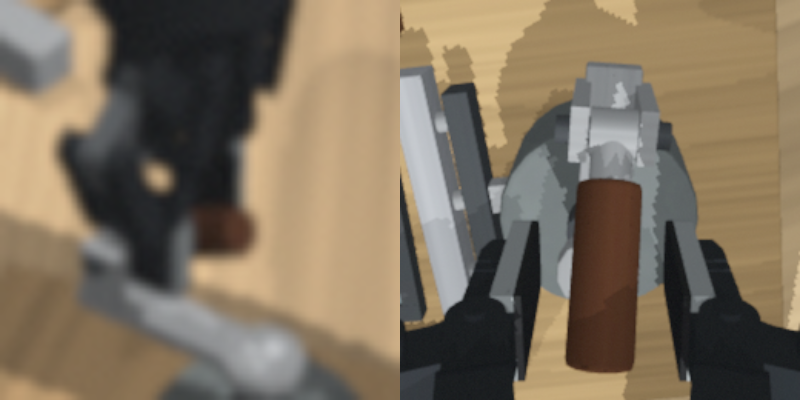

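{"api": "drive_tool", "payload": {
  "steps": [
    {"dx":0,"dy":0,"dz":0,"spin":0,"fingers":-1},
    {"dx":0,"dy":0,"dz":0,"spin":0,"fingers":-1},
    {"dx":0,"dy":0,"dz":0,"spin":0,"fingers":-1},
    {"dx":0,"dy":0,"dz":0,"spin":0,"fingers":-1}
  ]
}}

```text
time: 10.12
tcp_pos: [0.5502, -0.115, 0.1393]
ee_rot: [0.0, 0.981, -0.196, 0.0]
force: [-3.1, -1.7, 4.4]
gripper_width: 0.184
```

```bash
python3 - <<'E'
from h import *
st=read_state();print(st["gripper_width"],st["force"],st["torque"],st["tcp_pos"],st["time"])
s=eyes.snapshot("side");w=eyes.snapshot("wrist")
a=cv2.resize(s[180:250,300:370,::-1],(400,400),interpolation=cv2.INTER_CUBIC);b=cv2.resize(w[160:420,186:446,::-1],(400,400))
cv2.imwrite("pics/s11.png",np.hstack([a,b]))
E
```

```text
0.1836155606593259 [-3.1123836  -1.6749663   4.42388893] [-0.46884626  0.57829172 -0.22388298] [ 0.550217   -0.11504739  0.13926141] 10.125
```

View pics/s11.png

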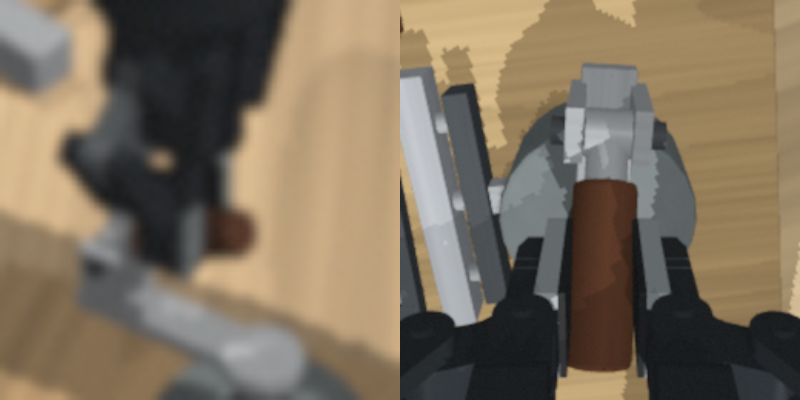

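```bash
python3 - <<'E'
from h import *
st=read_state();kw=camT("wrist",st);ks=camT("side")
e=tri([ray(kw,(317.3,394)),ray(ks,(342.5,221))]);print(e)
pin=np.array([.5774,-.1256,.135]);d=e[0]-pin;print(d,np.linalg.norm(d),np.degrees(np.arctan2(d[2],np.hypot(*d[:2]))),np.degrees(np.arctan2(-d[1],-d[0])))
# pin now from wrist at z .135
print(atz(kw,(186+(610-400)*.65,160+132*.65),.135))
E
```

```text
(array([ 0.52901749, -0.1062803 ,  0.1635956 ]), [np.float64(0.0005965196616717892), np.float64(0.0005965196616718593)])
[-0.04838251  0.0193197   0.0285956 ] 0.05942916573736427 28.76191510911403 -21.767399090851857
[ 0.57636739 -0.12884712  0.135     ]
```

Handle at about 29°, gripped 33 mm from the pin. Continuing the arc to vertical.

{"api": "drive_tool", "payload": {
  "steps": [
    {"dx":0.23,"dy":-0.1,"dz":0.38,"spin":0,"fingers":-1},
    {"dx":0.28,"dy":-0.12,"dz":0.34,"spin":0,"fingers":-1},
    {"dx":0.32,"dy":-0.14,"dz":0.3,"spin":0,"fingers":-1},
    {"dx":0.35,"dy":-0.15,"dz":0.25,"spin":0,"fingers":-1},
    {"dx":0.38,"dy":-0.17,"dz":0.19,"spin":0,"fingers":-1},
    {"dx":0,"dy":0,"dz":0,"spin":0,"fingers":-1}
  ]
}}

```text
time: 10.98
tcp_pos: [0.5655, -0.121, 0.1532]
ee_rot: [-0.0, 0.981, -0.195, -0.001]
force: [-0.2, 0.8, -21.6]
gripper_width: 0.176
```

```bash
cat > look.py <<'E'
from h import *
import sys
st=read_state();print(round(st["gripper_width"],3),np.round(st["force"],2),np.round(st["torque"],2),np.round(st["tcp_pos"],4),st["time"])
s=eyes.snapshot("side");w=eyes.snapshot("wrist")
a=cv2.resize(s[170:250,290:370,::-1],(400,400),interpolation=cv2.INTER_CUBIC);b=cv2.resize(w[160:420,186:446,::-1],(400,400))
cv2.imwrite(f"pics/{sys.argv[1]}.png",np.hstack([a,b]))
E
python3 look.py s12
```

```text
0.176 [ -0.17   0.83 -21.56] [ 0.35  0.14 -0.06] [ 0.5655 -0.121   0.1532] 10.975
```

View pics/s12.png

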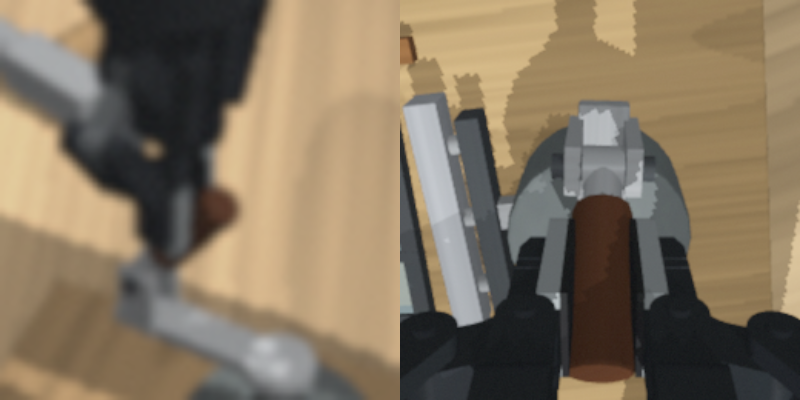

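The handle is about 55° up, but there's a 21 N downward pull because I'm lifting a bit too much. I'll finish mostly horizontally.

{"api": "drive_tool", "payload": {
  "steps": [
    {"dx":0.3,"dy":-0.13,"dz":-0.1,"spin":0,"fingers":-1},
    {"dx":0.35,"dy":-0.15,"dz":0,"spin":0,"fingers":-1},
    {"dx":0.35,"dy":-0.15,"dz":0,"spin":0,"fingers":-1},
    {"dx":0,"dy":0,"dz":0,"spin":0,"fingers":-1}
  ]
}}

```text
time: 11.58
tcp_pos: [0.5753, -0.1251, 0.1537]
ee_rot: [0.0, 0.981, -0.195, -0.001]
force: [-4.5, 3.6, -11.0]
gripper_width: 0.145
```

```bash
python3 look.py s13
```

```text
0.145 [ -4.5    3.6  -10.95] [ 0.51  1.17 -0.11] [ 0.5753 -0.1251  0.1537] 11.575
```

View pics/s13.png

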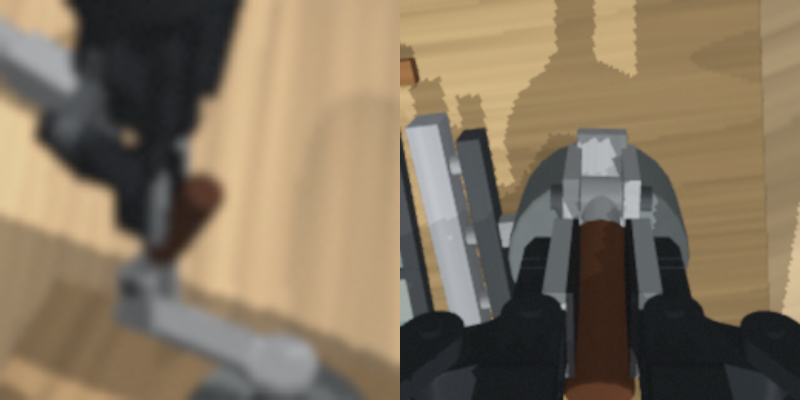

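The pads are sliding off the front edge (0.145) with the handle about 60° up. I'll measure, then regrip farther up and back.

```bash
python3 - <<'E'
from h import *
st=read_state();kw=camT("wrist",st);ks=camT("side")
e=tri([ray(kw,(316,415)),ray(ks,(331.2,207))]);print(e)
pin=np.array([.577,-.127,.135]);d=e[0]-pin;print(d,np.linalg.norm(d),np.degrees(np.arctan2(d[2],np.hypot(*d[:2]))),np.degrees(np.arctan2(-d[1],-d[0])))
print(atz(kw,(186+(603-400)*.65,160+197*.65),.135))
E
```

```text
(array([ 0.55318564, -0.11623533,  0.18905025]), [np.float64(0.0003344216074111078), np.float64(0.0003344216074111048)])
[-0.02381436  0.01076467  0.05405025] 0.060036920381903 64.19536732958147 -24.324136348200327
[ 0.57762187 -0.12699639  0.135     ]
```

{"api": "drive_tool", "payload": {
  "steps": [
    {"dx":0,"dy":0,"dz":0,"spin":0,"fingers":-0.3},
    {"dx":0,"dy":0,"dz":0,"spin":0,"fingers":-0.3},
    {"dx":0,"dy":0,"dz":0,"spin":0,"fingers":-0.3},
    {"dx":-0.8,"dy":0.3,"dz":0.4,"spin":0,"fingers":-0.3},
    {"dx":-0.8,"dy":0.3,"dz":0.2,"spin":0,"fingers":-0.3},
    {"dx":0,"dy":0,"dz":0,"spin":0,"fingers":-1},
    {"dx":0,"dy":0,"dz":0,"spin":0,"fingers":-1},
    {"dx":0,"dy":0,"dz":0,"spin":0,"fingers":-1},
    {"dx":0,"dy":0,"dz":0,"spin":0,"fingers":-1}
  ]
}}

```text
time: 12.8
tcp_pos: [0.5591, -0.1185, 0.1592]
ee_rot: [-0.0, 0.981, -0.195, -0.001]
force: [-4.3, 3.3, 7.9]
gripper_width: 0.188
```

```bash
python3 look.py s14
```

```text
0.188 [-4.26  3.29  7.93] [ 0.53  1.06 -0.06] [ 0.5591 -0.1185  0.1592] 12.8
```

View pics/s14.png

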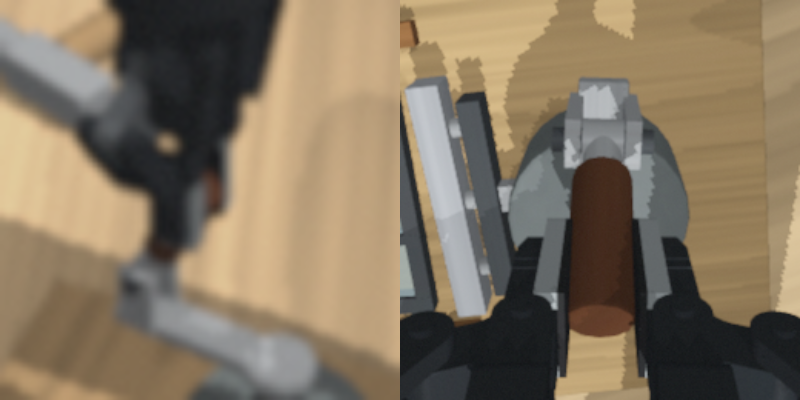

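Good full grip (0.188). Now I'll swing it up to the stop.

{"api": "drive_tool", "payload": {
  "steps": [
    {"dx":0.35,"dy":-0.15,"dz":0.15,"spin":0,"fingers":-1},
    {"dx":0.38,"dy":-0.17,"dz":0.12,"spin":0,"fingers":-1},
    {"dx":0.38,"dy":-0.17,"dz":0.08,"spin":0,"fingers":-1},
    {"dx":0.38,"dy":-0.17,"dz":0.04,"spin":0,"fingers":-1},
    {"dx":0.3,"dy":-0.13,"dz":0,"spin":0,"fingers":-1},
    {"dx":0,"dy":0,"dz":0,"spin":0,"fingers":-1}
  ]
}}

```text
time: 13.65
tcp_pos: [0.5738, -0.1245, 0.1614]
ee_rot: [-0.001, 0.981, -0.195, -0.005]
force: [-9.4, 5.6, 5.5]
gripper_width: 0.186
```

```bash
python3 look.py s15
```

```text
0.186 [-9.4   5.58  5.5 ] [ 1.41  2.37 -0.05] [ 0.5738 -0.1245  0.1614] 13.65
```

View pics/s15.png

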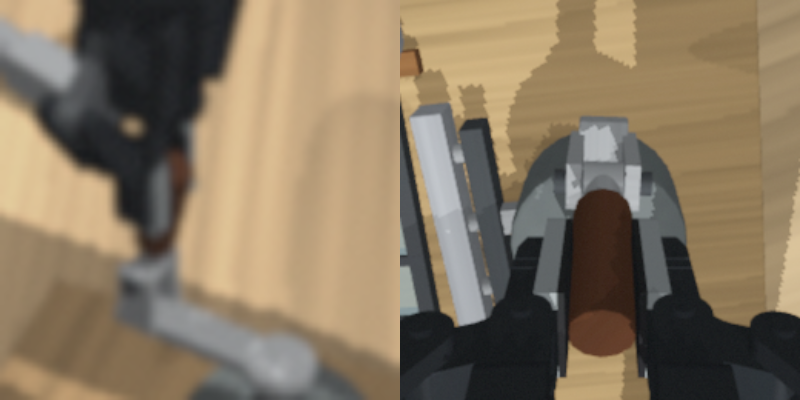

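{"api": "drive_tool", "payload": {
  "steps": [
    {"dx":0.25,"dy":-0.11,"dz":0,"spin":0,"fingers":-1},
    {"dx":0.25,"dy":-0.11,"dz":0,"spin":0,"fingers":-1},
    {"dx":0,"dy":0,"dz":0,"spin":0,"fingers":-1}
  ]
}}

```text
time: 14.12
tcp_pos: [0.5784, -0.1267, 0.161]
ee_rot: [-0.001, 0.981, -0.195, -0.005]
force: [-9.7, 6.3, 5.3]
gripper_width: 0.186
```

```bash
python3 look.py s16
```

```text
0.186 [-9.66  6.3   5.35] [1.4  2.33 0.04] [ 0.5784 -0.1267  0.161 ] 14.125
```

View pics/s16.png

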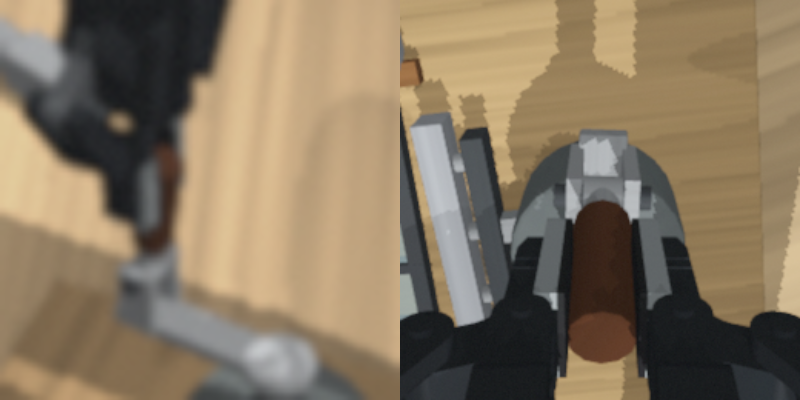

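Still moving at constant force, so the stop isn't reached. A bit further.

{"api": "drive_tool", "payload": {
  "steps": [
    {"dx":0.2,"dy":-0.09,"dz":0,"spin":0,"fingers":-1},
    {"dx":0.2,"dy":-0.09,"dz":-0.05,"spin":0,"fingers":-1},
    {"dx":0,"dy":0,"dz":0,"spin":0,"fingers":-1}
  ]
}}

```text
time: 14.6
tcp_pos: [0.5827, -0.1286, 0.1604]
ee_rot: [-0.001, 0.981, -0.195, -0.005]
force: [-8.4, 3.6, 2.4]
gripper_width: 0.187
```

```bash
python3 look.py s17; python3 - <<'E'
from h import *
t=eyes.snapshot("top");zoom(t,270,210,90,80,8,"pics/t17.png")
E
```

```text
0.187 [-8.43  3.58  2.4 ] [1.24 1.97 0.02] [ 0.5827 -0.1286  0.1604] 14.6
```

View pics/s17.png

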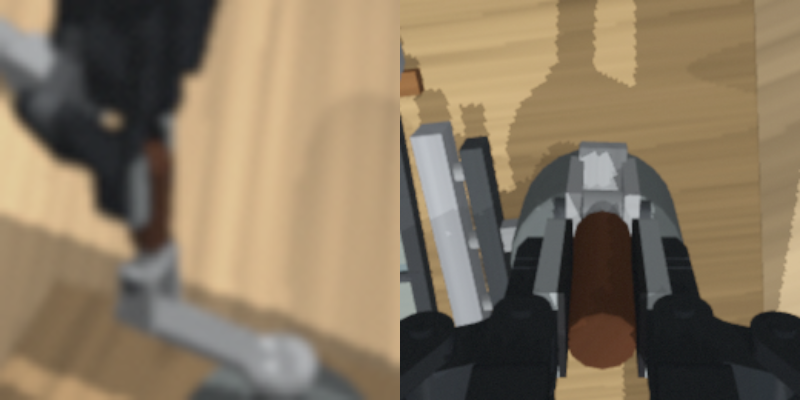

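```bash
cat > ang.py <<'E'
from h import *
import sys
wx,wy,sx,sy=map(float,sys.argv[1:5])
st=read_state();kw=camT("wrist",st);ks=camT("side")
e=tri([ray(kw,(186+(wx-400)*.65,160+wy*.65)),ray(ks,(290+sx*.2,170+sy*.2))]);print(e)
pin=np.array([.577,-.127,.135])
for a in (75,80,85,90):
    X=pin+np.array([-.0568*np.cos(np.radians(a)),.025*np.cos(np.radians(a)),.062*np.sin(np.radians(a))])
    p=proj(kw,X);q=proj(ks,X);print(a,np.round([(p[0]-186)/.65+400,(p[1]-160)/.65,(q[0]-290)/.2,(q[1]-170)/.2],0))
E
python3 ang.py 601 341 158 145
```

```text
(array([ 0.57430739, -0.12683294,  0.19746828]), [np.float64(0.0017790095672869943), np.float64(0.0017790095672870479)])
75 [601. 385. 183. 165.]
80 [602. 371. 171. 159.]
85 [602. 354. 160. 153.]
90 [603. 336. 148. 148.]
```

The handle is at about 87–89°. One more nudge to seat it firmly on the stop.

{"api": "drive_tool", "payload": {
  "steps": [
    {"dx":0.2,"dy":-0.09,"dz":0,"spin":0,"fingers":-1},
    {"dx":0.1,"dy":-0.04,"dz":0,"spin":0,"fingers":-1},
    {"dx":0,"dy":0,"dz":0,"spin":0,"fingers":-1}
  ]
}}

```text
time: 15.12
tcp_pos: [0.5837, -0.129, 0.1602]
ee_rot: [-0.001, 0.981, -0.194, -0.007]
force: [-12.9, 7.7, 8.1]
gripper_width: 0.19
```

```bash
python3 look.py s18;python3 ang.py 601 341 158 145
```

```text
0.19 [-12.95   7.7    8.09] [ 1.83  3.45 -0.02] [ 0.5837 -0.129   0.1602] 15.125
(array([ 0.57464765, -0.12719543,  0.19681593]), [np.float64(0.002141175581644838), np.float64(0.0021411755816448607)])
75 [602. 389. 183. 165.]
80 [602. 375. 171. 159.]
85 [603. 359. 160. 153.]
90 [603. 341. 148. 148.]
```

View pics/s18.png

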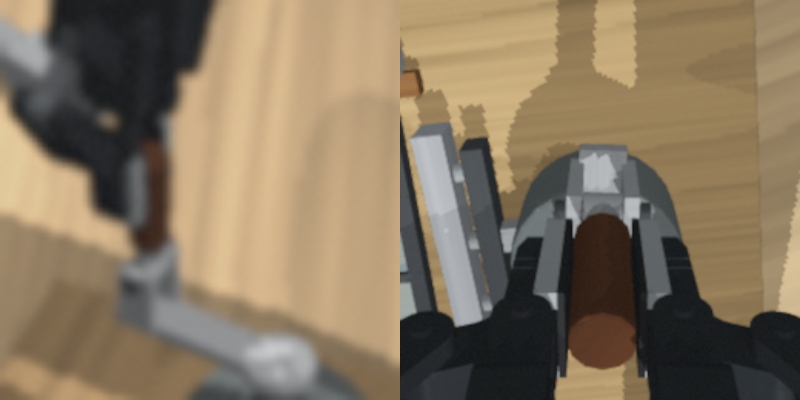

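At the stop: only 1 mm of motion for 3 mm commanded, and force rose to 15 N. The handle sits off-centre in the pads, so I'll regrip centred and slightly lower before winding.

{"api": "drive_tool", "payload": {
  "steps": [
    {"dx":0,"dy":0,"dz":0,"spin":0,"fingers":-0.3},
    {"dx":0,"dy":0,"dz":0,"spin":0,"fingers":-0.3},
    {"dx":0,"dy":0,"dz":0,"spin":0,"fingers":-0.3},
    {"dx":-0.7,"dy":0.3,"dz":-0.8,"spin":0,"fingers":-0.3},
    {"dx":0,"dy":0,"dz":0,"spin":0,"fingers":-0.3},
    {"dx":0,"dy":0,"dz":0,"spin":0,"fingers":-0.3}
  ]
}}

```text
time: 15.98
tcp_pos: [0.5827, -0.1299, 0.1539]
ee_rot: [0.0, 0.981, -0.195, -0.0]
force: [0.2, 0.2, -0.3]
gripper_width: 0.35
```

```bash
python3 look.py s19;python3 ang.py 601 341 158 145
```

```text
0.35 [ 0.16  0.16 -0.27] [-0.05 -0.01 -0.02] [ 0.5827 -0.1299  0.1539] 15.975
(array([ 0.57547913, -0.12935328,  0.19431623]), [np.float64(0.0027954777239655054), np.float64(0.002795477723965509)])
75 [597. 406. 183. 165.]
80 [597. 392. 171. 159.]
85 [597. 375. 160. 153.]
90 [598. 356. 148. 148.]
```

View pics/s19.png

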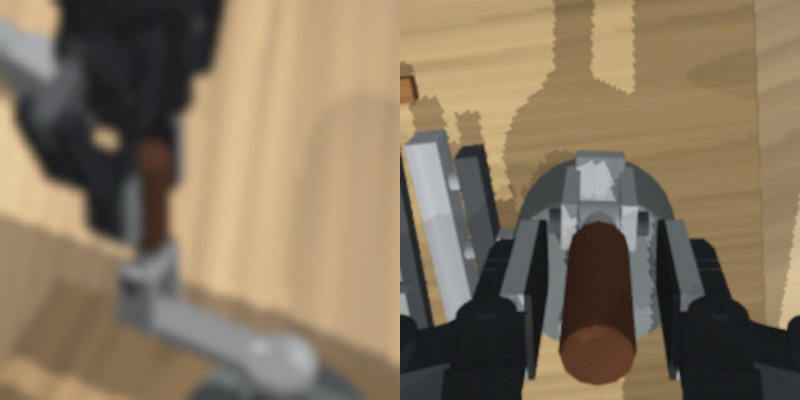

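The handle end is at (597,355), which matches the 90° prediction (598,356). Centring another 5 mm inward and closing.

{"api": "drive_tool", "payload": {
  "steps": [
    {"dx":-0.5,"dy":0.25,"dz":0,"spin":0,"fingers":-0.3},
    {"dx":0,"dy":0,"dz":0,"spin":0,"fingers":-0.3},
    {"dx":0,"dy":0,"dz":0,"spin":0,"fingers":-1},
    {"dx":0,"dy":0,"dz":0,"spin":0,"fingers":-1},
    {"dx":0,"dy":0,"dz":0,"spin":0,"fingers":-1},
    {"dx":0,"dy":0,"dz":0,"spin":0,"fingers":-1}
  ]
}}

```text
time: 16.82
tcp_pos: [0.578, -0.1272, 0.1543]
ee_rot: [-0.0, 0.981, -0.195, 0.0]
force: [-1.5, 2.1, 4.1]
gripper_width: 0.195
```

```bash
python3 look.py s20;cat > circ.py <<'E'
import sys,numpy as np
a0,a1,n=map(float,sys.argv[1:4]);A=np.array([.5213,-.1024]);r=.062
a=np.radians(np.linspace(a0,a1,int(n)+1));P=np.c_[A[0]+r*np.cos(a),A[1]+r*np.sin(a)]
print(np.round(P[0],4),np.round(P[-1],4))
for d in np.diff(P,axis=0): print("%.2f %.2f"%(d[0]*100,d[1]*100))
E
python3 circ.py -23.8 -83.8 10
```

```text
0.195 [-1.49  2.11  4.05] [ 0.38  0.36 -0.03] [ 0.578  -0.1272  0.1543] 16.825
[ 0.578  -0.1274] [ 0.528 -0.164]
-0.29 -0.58
-0.35 -0.55
-0.41 -0.51
-0.46 -0.46
-0.50 -0.41
-0.54 -0.36
-0.58 -0.30
-0.61 -0.23
-0.63 -0.17
-0.64 -0.10
```

Gripped exactly at the expected handle position. Winding clockwise, first 60°.

{"api": "drive_tool", "payload": {
  "steps": [
    {"dx":-0.29,"dy":-0.58,"dz":0,"spin":0,"fingers":-1},
    {"dx":-0.35,"dy":-0.55,"dz":0,"spin":0,"fingers":-1},
    {"dx":-0.41,"dy":-0.51,"dz":0,"spin":0,"fingers":-1},
    {"dx":-0.46,"dy":-0.46,"dz":0,"spin":0,"fingers":-1},
    {"dx":-0.5,"dy":-0.41,"dz":0,"spin":0,"fingers":-1},
    {"dx":-0.54,"dy":-0.36,"dz":0,"spin":0,"fingers":-1},
    {"dx":-0.58,"dy":-0.3,"dz":0,"spin":0,"fingers":-1},
    {"dx":-0.61,"dy":-0.23,"dz":0,"spin":0,"fingers":-1},
    {"dx":-0.63,"dy":-0.17,"dz":0,"spin":0,"fingers":-1},
    {"dx":-0.64,"dy":-0.1,"dz":0,"spin":0,"fingers":-1}
  ]
}}

```text
time: 18.18
tcp_pos: [0.5299, -0.1629, 0.1544]
ee_rot: [-0.001, 0.981, -0.195, 0.002]
force: [5.0, 3.2, 0.3]
gripper_width: 0.19
```

```bash
cat > look2.py <<'E'
from h import *
import sys
st=read_state();f=np.array(st["force"]);p=np.array(st["tcp_pos"]);A=np.array([.5213,-.1024]);d=p[:2]-A;a=np.arctan2(d[1],d[0]);u=d/np.linalg.norm(d);t=np.array([u[1],-u[0]])
print("w",round(st["gripper_width"],3),"F",np.round(f,2),"p",np.round(p,4),"t",st["time"],"ang",round(np.degrees(a),1),"r",round(np.linalg.norm(d),4),"Frad",round(f[:2]@u,2),"Ftan",round(f[:2]@t,2))
if len(sys.argv)>1:
    s=eyes.snapshot("side");w=eyes.snapshot("wrist")
    a=cv2.resize(s[170:300,250:400,::-1],(450,390),interpolation=cv2.INTER_CUBIC);b=cv2.resize(w[:,:,::-1],(520,390),interpolation=cv2.INTER_AREA)[:,85:435]
    cv2.imwrite(f"pics/{sys.argv[1]}.png",np.hstack([a,b]))
E
python3 look2.py s21; python3 circ.py -83.8 -173.8 15
```

```text
w 0.19 F [5.05 3.18 0.33] p [ 0.5299 -0.1629  0.1544] t 18.175 ang -82.0 r 0.0611 Frad -2.44 Ftan -5.44
[ 0.528 -0.164] [ 0.4597 -0.1091]
-0.65 -0.04
-0.65 0.03
-0.64 0.10
-0.63 0.17
-0.61 0.23
-0.58 0.29
-0.55 0.35
-0.51 0.41
-0.46 0.46
-0.41 0.50
-0.36 0.54
-0.30 0.58
-0.23 0.61
-0.17 0.63
-0.10 0.64
```

View pics/s21.png

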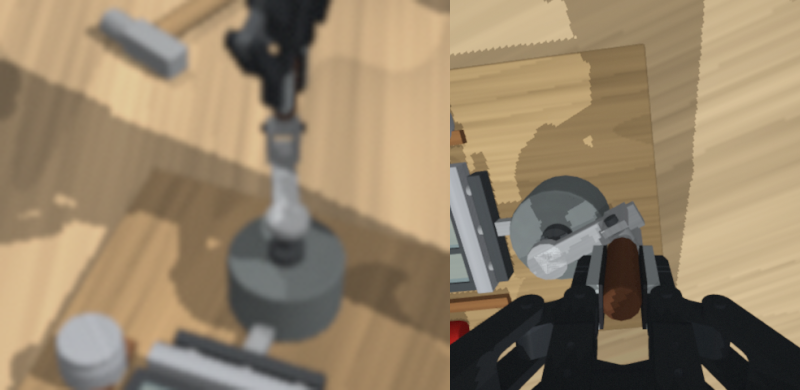

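Winding works: tangential force 5.4 N as stated, a slight outward bias against the stop, handle upright. Continuing.

{"api": "drive_tool", "payload": {
  "steps": [
    {"dx":-0.65,"dy":-0.04,"dz":0,"spin":0,"fingers":-1},
    {"dx":-0.65,"dy":0.03,"dz":0,"spin":0,"fingers":-1},
    {"dx":-0.64,"dy":0.1,"dz":0,"spin":0,"fingers":-1},
    {"dx":-0.63,"dy":0.17,"dz":0,"spin":0,"fingers":-1},
    {"dx":-0.61,"dy":0.23,"dz":0,"spin":0,"fingers":-1},
    {"dx":-0.58,"dy":0.29,"dz":0,"spin":0,"fingers":-1},
    {"dx":-0.55,"dy":0.35,"dz":0,"spin":0,"fingers":-1},
    {"dx":-0.51,"dy":0.41,"dz":0,"spin":0,"fingers":-1},
    {"dx":-0.46,"dy":0.46,"dz":0,"spin":0,"fingers":-1},
    {"dx":-0.41,"dy":0.5,"dz":0,"spin":0,"fingers":-1},
    {"dx":-0.36,"dy":0.54,"dz":0,"spin":0,"fingers":-1},
    {"dx":-0.3,"dy":0.58,"dz":0,"spin":0,"fingers":-1},
    {"dx":-0.23,"dy":0.61,"dz":0,"spin":0,"fingers":-1},
    {"dx":-0.17,"dy":0.63,"dz":0,"spin":0,"fingers":-1},
    {"dx":-0.1,"dy":0.64,"dz":0,"spin":0,"fingers":-1}
  ]
}}

```text
time: 20.15
tcp_pos: [0.4607, -0.1118, 0.1543]
ee_rot: [0.001, 0.981, -0.196, 0.002]
force: [3.7, -4.8, -0.9]
gripper_width: 0.189
```

```bash
python3 look2.py s22; python3 circ.py -173.8 -233.8 10
```

```text
w 0.189 F [ 3.69 -4.79 -0.89] p [ 0.4607 -0.1118  0.1543] t 20.15 ang -171.2 r 0.0614 Frad -2.91 Ftan -5.3
[ 0.4597 -0.1091] [ 0.4847 -0.0524]
-0.04 0.65
0.03 0.65
0.10 0.64
0.17 0.63
0.23 0.61
0.29 0.58
0.35 0.55
0.41 0.51
0.46 0.46
0.50 0.41
```

View pics/s22.png

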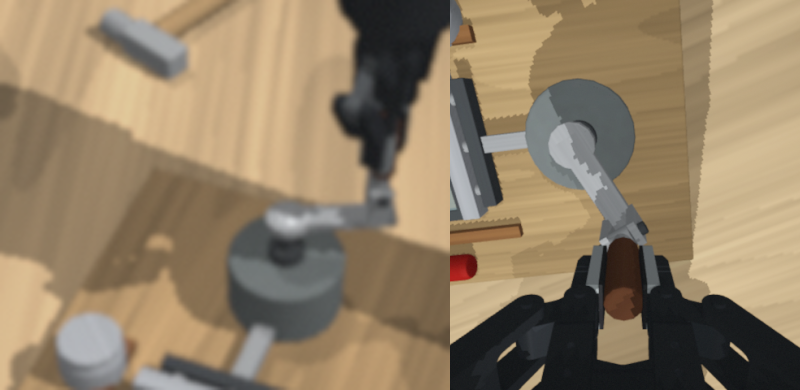

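{"api": "drive_tool", "payload": {
  "steps": [
    {"dx":-0.04,"dy":0.65,"dz":0,"spin":0,"fingers":-1},
    {"dx":0.03,"dy":0.65,"dz":0,"spin":0,"fingers":-1},
    {"dx":0.1,"dy":0.64,"dz":0,"spin":0,"fingers":-1},
    {"dx":0.17,"dy":0.63,"dz":0,"spin":0,"fingers":-1},
    {"dx":0.23,"dy":0.61,"dz":0,"spin":0,"fingers":-1},
    {"dx":0.29,"dy":0.58,"dz":0,"spin":0,"fingers":-1},
    {"dx":0.35,"dy":0.55,"dz":0,"spin":0,"fingers":-1},
    {"dx":0.41,"dy":0.51,"dz":0,"spin":0,"fingers":-1},
    {"dx":0.46,"dy":0.46,"dz":0,"spin":0,"fingers":-1},
    {"dx":0.5,"dy":0.41,"dz":0,"spin":0,"fingers":-1}
  ]
}}

```text
time: 21.5
tcp_pos: [0.4825, -0.0537, 0.1541]
ee_rot: [0.001, 0.981, -0.196, -0.002]
force: [-6.1, -1.4, 11.2]
gripper_width: 0.192
```

```bash
python3 look2.py s23; python3 circ.py -233.8 -323.8 22; python3 - <<'E'
from h import *
t=eyes.snapshot("top");zoom(t,160,170,220,170,3.6,"pics/t23.png")
E
```

```text
w 0.192 F [-6.06 -1.39 11.2 ] p [ 0.4825 -0.0537  0.1541] t 21.5 ang 128.5 r 0.0623 Frad 2.69 Ftan -5.61
[ 0.4847 -0.0524] [ 0.5713 -0.0658]
0.37 0.25
0.38 0.22
0.40 0.19
0.41 0.16
0.42 0.14
0.43 0.10
0.44 0.07
0.44 0.04
0.44 0.01
0.44 -0.02
0.44 -0.05
0.43 -0.08
0.43 -0.11
0.42 -0.14
0.41 -0.17
0.39 -0.20
0.38 -0.23
0.36 -0.26
0.34 -0.28
0.32 -0.31
0.30 -0.33
0.27 -0.35
```

View pics/s23.png

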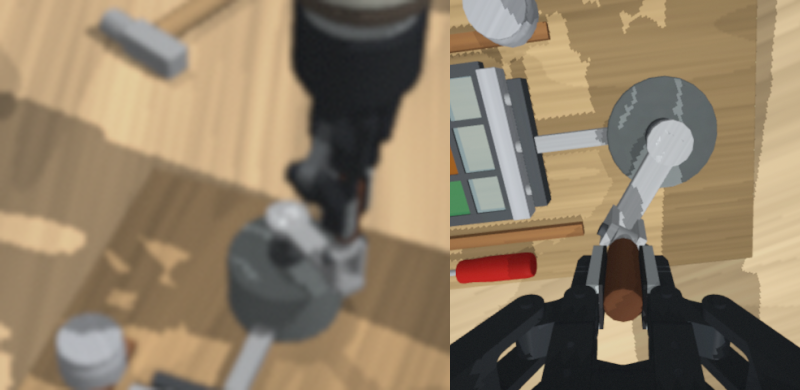

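View pics/t23.png

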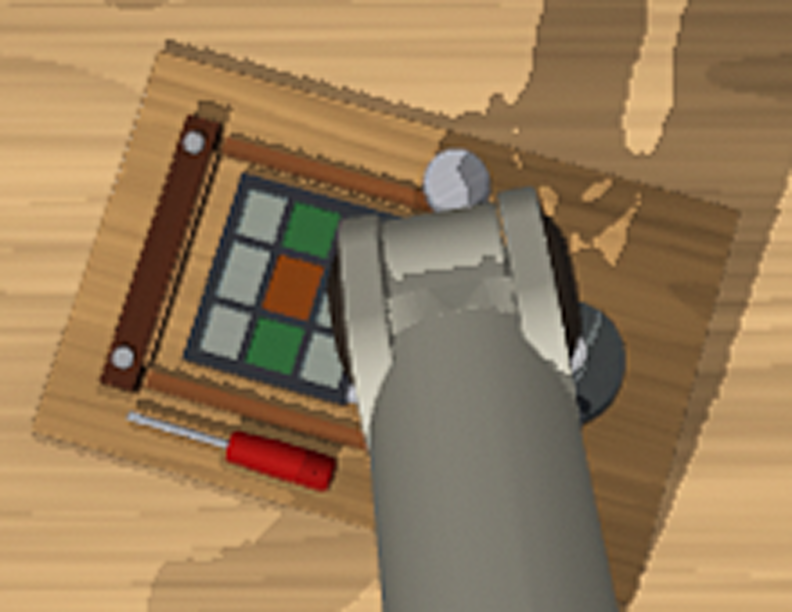

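Everything is moving and the panel is about 13 mm short of the packing. The radial force has turned slightly inward (+2.7 N), so I shift the circle 2 mm outward here and continue in finer rows.

{"api": "drive_tool", "payload": {
  "steps": [
    {"dx":-0.1,"dy":0.16,"dz":0.05,"spin":0,"fingers":-1},
    {"dx":0.37,"dy":0.25,"dz":0.05,"spin":0,"fingers":-1},
    {"dx":0.38,"dy":0.22,"dz":0,"spin":0,"fingers":-1},
    {"dx":0.4,"dy":0.19,"dz":0,"spin":0,"fingers":-1},
    {"dx":0.41,"dy":0.16,"dz":0,"spin":0,"fingers":-1}
  ]
}}

```text
time: 22.28
tcp_pos: [0.4967, -0.0446, 0.1543]
ee_rot: [0.002, 0.981, -0.196, -0.002]
force: [-4.7, -3.3, 4.5]
gripper_width: 0.192
```

```bash
python3 look2.py s24
```

```text
w 0.192 F [-4.72 -3.31  4.54] p [ 0.4967 -0.0446  0.1543] t 22.275 ang 113.1 r 0.0628 Frad -1.2 Ftan -5.64
```

View pics/s24.png

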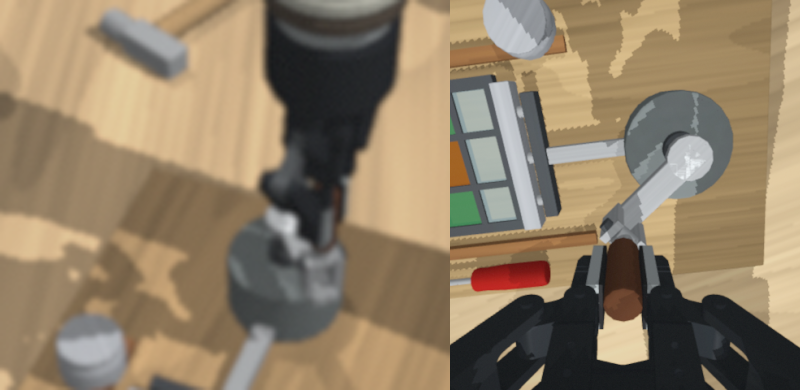

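{"api": "drive_tool", "payload": {
  "steps": [
    {"dx":0.42,"dy":0.14,"dz":0,"spin":0,"fingers":-1},
    {"dx":0.43,"dy":0.1,"dz":0,"spin":0,"fingers":-1},
    {"dx":0.44,"dy":0.07,"dz":0,"spin":0,"fingers":-1}
  ]
}}

```text
time: 22.75
tcp_pos: [0.5094, -0.0406, 0.1543]
ee_rot: [0.001, 0.981, -0.196, -0.002]
force: [-5.8, -0.7, 5.2]
gripper_width: 0.195
```

```bash
python3 look2.py; python3 - <<'E'
from h import *
t=eyes.snapshot("top");s=eyes.snapshot("side")
a=cv2.resize(t[190:290,180:290,::-1],(400,364),interpolation=cv2.INTER_CUBIC);b=cv2.resize(s[280:420,220:370,::-1],(390,364),interpolation=cv2.INTER_CUBIC)
cv2.imwrite("pics/t24.png",np.hstack([a,b]))
E
```

```text
w 0.195 F [-5.83 -0.68  5.24] p [ 0.5094 -0.0406  0.1543] t 22.75 ang 100.9 r 0.0629 Frad 0.44 Ftan -5.85
```

View pics/t24.png

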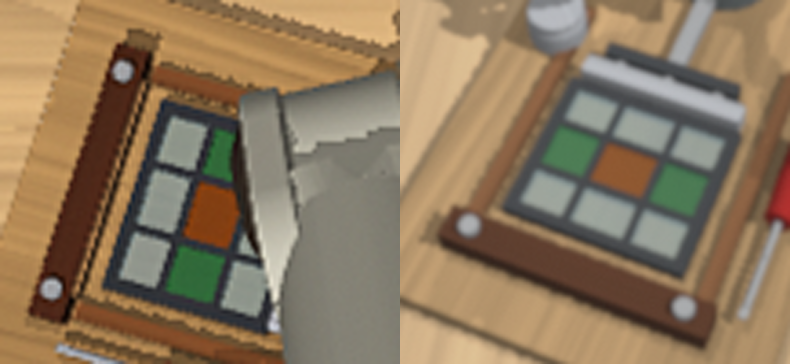

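The gap is still roughly 6–9 mm. From here I go in 2° rows (about 0.5 mm of bar travel each), reading force as I go.

{"api": "drive_tool", "payload": {
  "steps": [
    {"dx":0.21,"dy":0.1,"dz":0,"spin":0,"fingers":-1},
    {"dx":0.22,"dy":0.02,"dz":0,"spin":0,"fingers":-1},
    {"dx":0.22,"dy":0.02,"dz":0,"spin":0,"fingers":-1},
    {"dx":0.22,"dy":0.01,"dz":0,"spin":0,"fingers":-1},
    {"dx":0.22,"dy":0,"dz":0,"spin":0,"fingers":-1}
  ]
}}

```text
time: 23.48
tcp_pos: [0.5205, -0.0392, 0.1543]
ee_rot: [0.001, 0.981, -0.196, -0.002]
force: [-6.5, -3.4, 5.3]
gripper_width: 0.196
```

```bash
python3 look2.py; python3 - <<'E'
from h import *
t=eyes.snapshot("top");s=eyes.snapshot("side")
a=cv2.resize(t[190:290,180:250,::-1],(400,571),interpolation=cv2.INTER_CUBIC)[:400];b=cv2.resize(s[330:420,230:360,::-1],(400,277),interpolation=cv2.INTER_CUBIC);b=cv2.copyMakeBorder(b,0,400-277,0,0,cv2.BORDER_CONSTANT)
cv2.imwrite("pics/t25.png",np.hstack([a,b]))
E
```

```text
w 0.196 F [-6.5  -3.42  5.29] p [ 0.5205 -0.0392  0.1543] t 23.475 ang 90.8 r 0.0632 Frad -3.33 Ftan -6.55
```

View pics/t25.png

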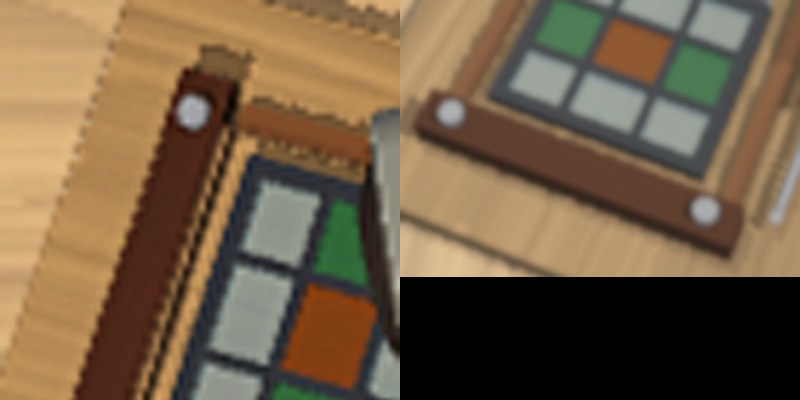

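{"api": "drive_tool", "payload": {
  "steps": [
    {"dx":0.22,"dy":-0.03,"dz":0,"spin":0,"fingers":-1},
    {"dx":0.22,"dy":-0.03,"dz":0,"spin":0,"fingers":-1},
    {"dx":0.22,"dy":-0.03,"dz":0,"spin":0,"fingers":-1},
    {"dx":0.21,"dy":-0.03,"dz":0,"spin":0,"fingers":-1}
  ]
}}

```text
time: 24.08
tcp_pos: [0.5291, -0.0396, 0.1543]
ee_rot: [0.001, 0.981, -0.196, -0.002]
force: [-5.9, -1.4, 5.5]
gripper_width: 0.189
```

```bash
python3 look2.py
```

```text
w 0.189 F [-5.91 -1.45  5.51] p [ 0.5291 -0.0396  0.1543] t 24.075 ang 82.9 r 0.0633 Frad -2.16 Ftan -5.69
```

{"api": "drive_tool", "payload": {
  "steps": [
    {"dx":0.21,"dy":-0.04,"dz":0,"spin":0,"fingers":-1},
    {"dx":0.21,"dy":-0.04,"dz":0,"spin":0,"fingers":-1},
    {"dx":0.21,"dy":-0.05,"dz":0,"spin":0,"fingers":-1}
  ]
}}

```text
time: 24.45
tcp_pos: [0.5354, -0.0407, 0.1543]
ee_rot: [0.001, 0.981, -0.196, -0.002]
force: [-5.9, -0.8, 5.1]
gripper_width: 0.189
```

```bash
python3 look2.py;  python3 - <<'E'
from h import *
t=eyes.snapshot("top");s=eyes.snapshot("side")
a=cv2.resize(t[190:290,180:250,::-1],(400,571),interpolation=cv2.INTER_CUBIC)[:400];b=cv2.resize(s[330:420,230:360,::-1],(400,277),interpolation=cv2.INTER_CUBIC);b=cv2.copyMakeBorder(b,0,400-277,0,0,cv2.BORDER_CONSTANT)
cv2.imwrite("pics/t26.png",np.hstack([a,b]))
E
```

```text
w 0.189 F [-5.88 -0.84  5.15] p [ 0.5354 -0.0407  0.1543] t 24.45 ang 77.2 r 0.0633 Frad -2.12 Ftan -5.55
```

View pics/t26.png

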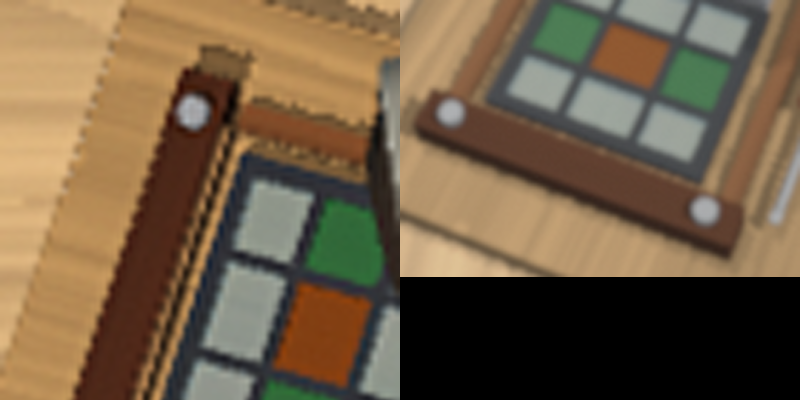

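About 4 mm to go. Force steady at 5.6–5.9 N.

{"api": "drive_tool", "payload": {
  "steps": [
    {"dx":0.21,"dy":-0.05,"dz":0,"spin":0,"fingers":-1},
    {"dx":0.21,"dy":-0.06,"dz":0,"spin":0,"fingers":-1},
    {"dx":0.21,"dy":-0.06,"dz":0,"spin":0,"fingers":-1}
  ]
}}

```text
time: 24.92
tcp_pos: [0.5416, -0.0423, 0.1543]
ee_rot: [0.001, 0.981, -0.196, -0.002]
force: [-6.2, -1.4, 5.9]
gripper_width: 0.19
```

```bash
python3 look2.py
```

```text
w 0.19 F [-6.15 -1.42  5.95] p [ 0.5416 -0.0423  0.1543] t 24.925 ang 71.3 r 0.0634 Frad -3.31 Ftan -5.38
```

{"api": "drive_tool", "payload": {
  "steps": [
    {"dx":0.2,"dy":-0.07,"dz":0,"spin":0,"fingers":-1},
    {"dx":0.2,"dy":-0.07,"dz":0,"spin":0,"fingers":-1}
  ]
}}

```text
time: 25.18
tcp_pos: [0.5455, -0.0438, 0.1543]
ee_rot: [0.001, 0.981, -0.196, -0.002]
force: [-6.4, -1.2, 5.7]
gripper_width: 0.192
```

```bash
python3 look2.py;  python3 - <<'E'
from h import *
t=eyes.snapshot("top");s=eyes.snapshot("side")
a=cv2.resize(t[190:290,180:250,::-1],(400,571),interpolation=cv2.INTER_CUBIC)[:400];b=cv2.resize(s[330:420,230:360,::-1],(400,277),interpolation=cv2.INTER_CUBIC);b=cv2.copyMakeBorder(b,0,400-277,0,0,cv2.BORDER_CONSTANT)
cv2.imwrite("pics/t27.png",np.hstack([a,b]))
E
```

```text
w 0.192 F [-6.41 -1.2   5.73] p [ 0.5455 -0.0438  0.1543] t 25.175 ang 67.6 r 0.0634 Frad -3.56 Ftan -5.46
```

View pics/t27.png

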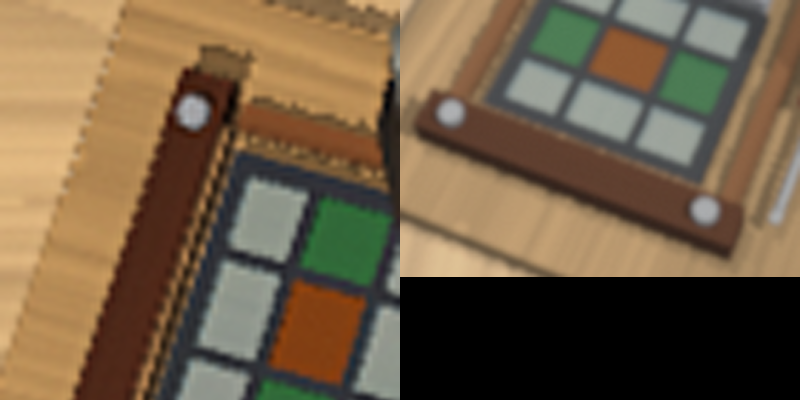

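Gap now about 1–2 mm. Going to 1° rows with a force reading each pair (baseline 5.4 N; target about 9 N).

{"api": "drive_tool", "payload": {
  "steps": [
    {"dx":0.1,"dy":-0.05,"dz":0,"spin":0,"fingers":-1},
    {"dx":0.1,"dy":-0.05,"dz":0,"spin":0,"fingers":-1},
    {"dx":0.1,"dy":-0.05,"dz":0,"spin":0,"fingers":-1}
  ]
}}

```text
time: 25.65
tcp_pos: [0.5485, -0.0451, 0.1543]
ee_rot: [0.001, 0.981, -0.196, -0.002]
force: [-6.4, -1.1, 5.8]
gripper_width: 0.189
```

```bash
python3 look2.py
```

```text
w 0.189 F [-6.4  -1.15  5.79] p [ 0.5485 -0.0451  0.1543] t 25.65 ang 64.6 r 0.0635 Frad -3.78 Ftan -5.29
```

{"api": "drive_tool", "payload": {
  "steps": [
    {"dx":0.1,"dy":-0.05,"dz":0,"spin":0,"fingers":-1},
    {"dx":0.1,"dy":-0.05,"dz":0,"spin":0,"fingers":-1}
  ]
}}

```text
time: 25.9
tcp_pos: [0.5505, -0.046, 0.1543]
ee_rot: [0.001, 0.981, -0.195, -0.002]
force: [-6.5, -0.4, 4.6]
gripper_width: 0.193
```

```bash
python3 look2.py
```

```text
w 0.193 F [-6.54 -0.35  4.61] p [ 0.5505 -0.046   0.1543] t 25.9 ang 62.6 r 0.0635 Frad -3.32 Ftan -5.65
```

{"api": "drive_tool", "payload": {
  "steps": [
    {"dx":0.1,"dy":-0.05,"dz":0,"spin":0,"fingers":-1},
    {"dx":0.1,"dy":-0.06,"dz":0,"spin":0,"fingers":-1}
  ]
}}

```text
time: 26.15
tcp_pos: [0.5524, -0.0471, 0.1543]
ee_rot: [0.001, 0.981, -0.196, -0.002]
force: [-7.7, 0.2, 5.3]
gripper_width: 0.192
```

```bash
python3 look2.py
```

```text
w 0.192 F [-7.66  0.24  5.28] p [ 0.5524 -0.0471  0.1543] t 26.15 ang 60.6 r 0.0635 Frad -3.55 Ftan -6.79
```

{"api": "drive_tool", "payload": {
  "steps": [
    {"dx":0.1,"dy":-0.06,"dz":0,"spin":0,"fingers":-1},
    {"dx":0.1,"dy":-0.06,"dz":0,"spin":0,"fingers":-1}
  ]
}}

```text
time: 26.4
tcp_pos: [0.5544, -0.0483, 0.1543]
ee_rot: [0.001, 0.981, -0.195, -0.002]
force: [-6.7, -0.9, 6.2]
gripper_width: 0.187
```

```bash
python3 look2.py x1;  python3 - <<'E'
from h import *
t=eyes.snapshot("top");s=eyes.snapshot("side")
a=cv2.resize(t[190:290,180:250,::-1],(400,571),interpolation=cv2.INTER_CUBIC)[:400];b=cv2.resize(s[330:420,230:360,::-1],(400,277),interpolation=cv2.INTER_CUBIC);b=cv2.copyMakeBorder(b,0,400-277,0,0,cv2.BORDER_CONSTANT)
cv2.imwrite("pics/t28.png",np.hstack([a,b]))
E
```

```text
w 0.187 F [-6.71 -0.92  6.21] p [ 0.5544 -0.0483  0.1543] t 26.4 ang 58.6 r 0.0635 Frad -4.29 Ftan -5.25
```

View pics/t28.png

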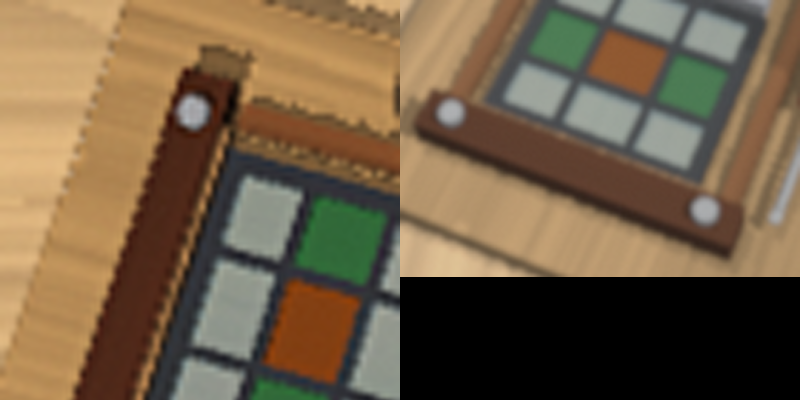

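View pics/x1.png

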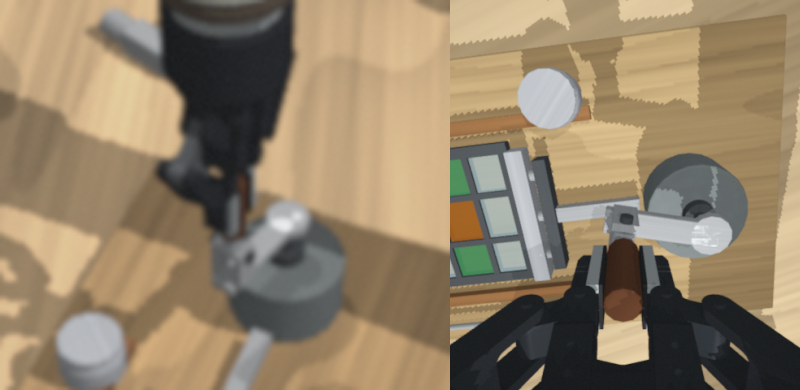

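Panel practically at the packing; a reading of 6.8 N then 5.3 N shows about 0.7 N noise. Continuing by 2°.

{"api": "drive_tool", "payload": {
  "steps": [
    {"dx":0.09,"dy":-0.06,"dz":0,"spin":0,"fingers":-1},
    {"dx":0.09,"dy":-0.06,"dz":0,"spin":0,"fingers":-1}
  ]
}}

```text
time: 26.85
tcp_pos: [0.5561, -0.0493, 0.1543]
ee_rot: [0.0, 0.981, -0.195, -0.003]
force: [-7.4, -0.3, 5.8]
gripper_width: 0.193
```

```bash
python3 look2.py
```

```text
w 0.193 F [-7.43 -0.3   5.8 ] p [ 0.5561 -0.0493  0.1543] t 26.85 ang 56.7 r 0.0635 Frad -4.32 Ftan -6.05
```

{"api": "drive_tool", "payload": {
  "steps": [
    {"dx":0.09,"dy":-0.06,"dz":0,"spin":0,"fingers":-1},
    {"dx":0.09,"dy":-0.06,"dz":0,"spin":0,"fingers":-1}
  ]
}}

```text
time: 27.1
tcp_pos: [0.5575, -0.0502, 0.1542]
ee_rot: [0.0, 0.981, -0.195, -0.003]
force: [-9.1, 1.3, 7.0]
gripper_width: 0.192
```

```bash
python3 look2.py
```

```text
w 0.192 F [-9.06  1.34  6.96] p [ 0.5575 -0.0502  0.1542] t 27.1 ang 55.3 r 0.0635 Frad -4.05 Ftan -8.21
```

Force is rising now (8.2 N at handle), so the panel is home. Holding two rows to average the reading and look.

{"api": "drive_tool", "payload": {
  "steps": [
    {"dx":0,"dy":0,"dz":0,"spin":0,"fingers":-1}
  ]
}}

```text
time: 27.22
tcp_pos: [0.5575, -0.0502, 0.1542]
ee_rot: [0.0, 0.981, -0.195, -0.003]
force: [-7.7, 1.4, 7.5]
gripper_width: 0.194
```

```bash
python3 look2.py x2; python3 look2.py; python3 - <<'E'
from h import *
t=eyes.snapshot("top");s=eyes.snapshot("side")
a=cv2.resize(t[190:290,180:290,::-1],(400,364),interpolation=cv2.INTER_CUBIC);b=cv2.resize(s[280:420,220:370,::-1],(390,364),interpolation=cv2.INTER_CUBIC)
cv2.imwrite("pics/t29.png",np.hstack([a,b]))
E
python3 look2.py
```

```text
w 0.194 F [-7.75  1.43  7.49] p [ 0.5575 -0.0502  0.1542] t 27.225 ang 55.3 r 0.0635 Frad -3.24 Ftan -7.18
w 0.194 F [-7.92  0.94  6.22] p [ 0.5575 -0.0502  0.1542] t 27.325 ang 55.3 r 0.0635 Frad -3.74 Ftan -7.04
w 0.188 F [-8.21  0.89  6.81] p [ 0.5575 -0.0502  0.1543] t 27.425 ang 55.3 r 0.0635 Frad -3.94 Ftan -7.25
```

View pics/t29.png

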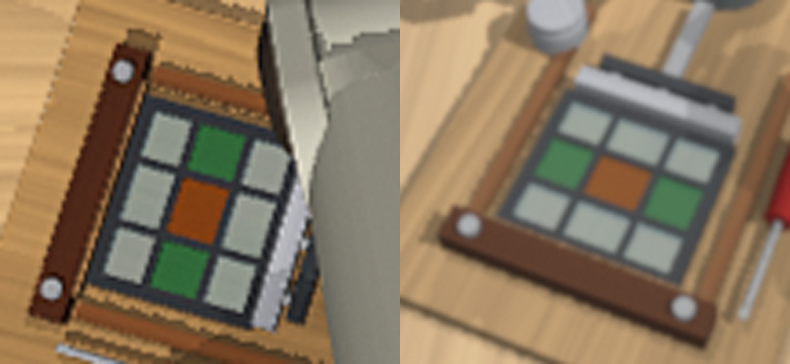

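Panel square against the packing; settled 7.15 N, i.e. about 7 N squeeze. Advancing 1° at a time and holding for clean readings.

{"api": "drive_tool", "payload": {
  "steps": [
    {"dx":0.09,"dy":-0.06,"dz":0,"spin":0,"fingers":-1},
    {"dx":0,"dy":0,"dz":0,"spin":0,"fingers":-1}
  ]
}}

```text
time: 27.68
tcp_pos: [0.5581, -0.0506, 0.1542]
ee_rot: [0.0, 0.981, -0.195, -0.003]
force: [-9.5, 0.6, 7.7]
gripper_width: 0.194
```

```bash
cat > avg.py <<'E'
from h import *
F=[]
for i in range(6):
    st=read_state();F.append(st["force"]);eyes.snapshot("top")
f=np.mean(F,0);p=np.array(st["tcp_pos"]);A=np.array([.5207,-.1016])
for A in (np.array([.5213,-.1024]),np.array([.5207,-.1016])):
    d=p[:2]-A;u=d/np.linalg.norm(d);t=np.array([u[1],-u[0]]);print(np.round(f,2),np.round(p,5),"ang",np.degrees(np.arctan2(d[1],d[0])),"Frad",f[:2]@u,"Ftan",f[:2]@t,st["time"],[round(float(x[:2]@t),1) for x in np.array(F)])
E
python3 avg.py
```

```text
[-9.01  0.69  7.93] [ 0.55808 -0.0506   0.15422] ang 54.6187809126673 Frad -4.656591608319479 Ftan -7.74087953869681 27.925 [-8.1, -7.8, -8.3, -6.9, -6.9, -8.4]
[-9.01  0.69  7.93] [ 0.55808 -0.0506   0.15422] ang 53.75575678713619 Frad -4.77265682927505 Ftan -7.669863638244204 27.925 [-8.1, -7.7, -8.2, -6.8, -6.9, -8.3]
```

About 9–12 N squeeze now; one more degree.

{"api": "drive_tool", "payload": {
  "steps": [
    {"dx":0.09,"dy":-0.06,"dz":0,"spin":0,"fingers":-1},
    {"dx":0,"dy":0,"dz":0,"spin":0,"fingers":-1}
  ]
}}

```text
time: 28.22
tcp_pos: [0.5587, -0.051, 0.1542]
ee_rot: [0.0, 0.981, -0.195, -0.004]
force: [-10.4, 1.9, 8.4]
gripper_width: 0.194
```

```bash
python3 avg.py; python3 look2.py x3
```

```text
[-9.83  1.21  8.54] [ 0.55874 -0.051    0.1542 ] ang 53.925730940482595 Frad -4.8118767557503945 Ftan -8.656388745449636 28.475 [-9.5, -9.7, -7.7, -7.9, -9.6, -7.5]
[-9.83  1.21  8.54] [ 0.55874 -0.051    0.1542 ] ang 53.060438409575355 Frad -4.942053604440325 Ftan -8.582734424163228 28.475 [-9.5, -9.6, -7.6, -7.9, -9.5, -7.4]
w 0.189 F [-8.98  1.81  8.4 ] p [ 0.5587 -0.051   0.1542] t 28.525 ang 54.0 r 0.0636 Frad -3.81 Ftan -8.33
```

View pics/x3.png

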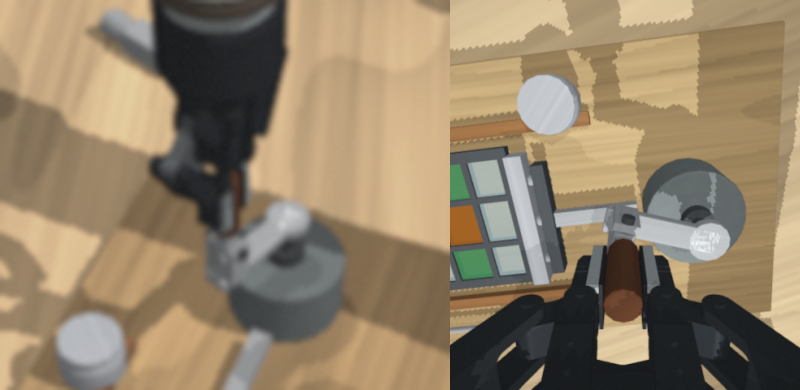

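Handle force is 8.6 N, which gives about 12.5 N squeeze, or about 16 N by travel. One last half step, then release.

{"api": "drive_tool", "payload": {
  "steps": [
    {"dx":0.05,"dy":-0.03,"dz":0,"spin":0,"fingers":-1},
    {"dx":0,"dy":0,"dz":0,"spin":0,"fingers":-1}
  ]
}}

```text
time: 28.88
tcp_pos: [0.559, -0.0512, 0.1542]
ee_rot: [0.0, 0.981, -0.195, -0.004]
force: [-10.7, 0.7, 8.6]
gripper_width: 0.194
```

```bash
python3 avg.py
```

```text
[-10.72   1.24   8.52] [ 0.55898 -0.05122  0.1542 ] ang 53.6377206956165 Frad -5.3570196009252555 Ftan -9.36598762741803 29.125 [-9.1, -10.0, -9.1, -10.0, -9.4, -8.7]
[-10.72   1.24   8.52] [ 0.55898 -0.05122  0.1542 ] ang 52.770732149011565 Frad -5.498125197518615 Ftan -9.283857094659302 29.125 [-9.0, -9.9, -9.0, -9.9, -9.3, -8.6]
```

9.3 N at the handle gives about 15.5 N squeeze. Now I relax the arm's wind-up, open and lift straight up.

{"api": "drive_tool", "payload": {
  "steps": [
    {"dx":-0.11,"dy":0.02,"dz":0,"spin":0,"fingers":-1},
    {"dx":-0.11,"dy":0.02,"dz":0,"spin":0,"fingers":-1},
    {"dx":0,"dy":0,"dz":0,"spin":0,"fingers":-1}
  ]
}}

```text
time: 29.55
tcp_pos: [0.5587, -0.0512, 0.1543]
ee_rot: [0.0, 0.981, -0.195, -0.002]
force: [-6.0, 0.7, 3.9]
gripper_width: 0.191
```

```bash
python3 look2.py
```

```text
w 0.191 F [-5.96  0.72  3.87] p [ 0.5587 -0.0512  0.1543] t 29.55 ang 53.8 r 0.0634 Frad -2.94 Ftan -5.24
```

{"api": "drive_tool", "payload": {
  "steps": [
    {"dx":-0.1,"dy":0.04,"dz":0,"spin":0,"fingers":-1},
    {"dx":0,"dy":0,"dz":0,"spin":0,"fingers":-0.3},
    {"dx":0,"dy":0,"dz":0,"spin":0,"fingers":-0.3},
    {"dx":0,"dy":0,"dz":0,"spin":0,"fingers":-0.3}
  ]
}}

```text
time: 30.05
tcp_pos: [0.5603, -0.0513, 0.1552]
ee_rot: [-0.0, 0.981, -0.195, 0.001]
force: [-0.3, 1.0, -0.1]
gripper_width: 0.352
```

```bash
python3 look2.py x4
```

```text
w 0.352 F [-0.3   1.04 -0.13] p [ 0.5603 -0.0513  0.1552] t 30.05 ang 52.6 r 0.0643 Frad 0.65 Ftan -0.87
```

View pics/x4.png

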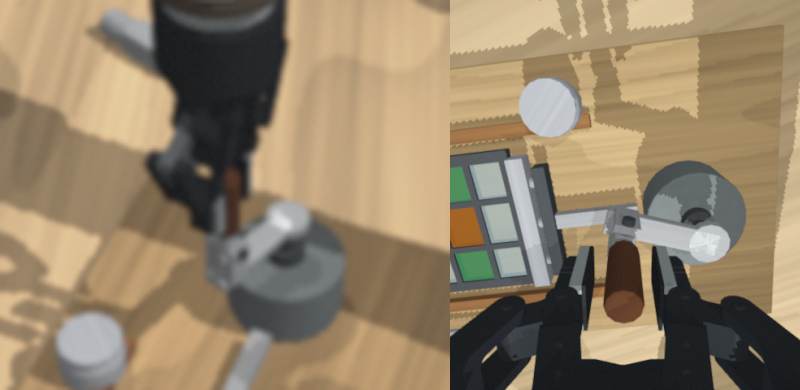

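Released cleanly with zero force. Lifting straight up.

{"api": "drive_tool", "payload": {
  "steps": [
    {"dx":0,"dy":0,"dz":1.5,"spin":0,"fingers":-0.3},
    {"dx":0,"dy":0,"dz":2.5,"spin":0,"fingers":-0.3},
    {"dx":0,"dy":0,"dz":4,"spin":0,"fingers":-0.3},
    {"dx":0,"dy":0,"dz":5,"spin":0,"fingers":-0.3},
    {"dx":0,"dy":-2,"dz":4,"spin":0,"fingers":-0.3},
    {"dx":0,"dy":0,"dz":0,"spin":0,"fingers":-0.3},
    {"dx":0,"dy":0,"dz":0,"spin":0,"fingers":-0.3}
  ]
}}

```text
time: 31.02
tcp_pos: [0.5594, -0.0711, 0.3253]
ee_rot: [0.0, 0.981, -0.195, 0.0]
force: [-0.2, 0.1, -0.4]
gripper_width: 0.349
```

```bash
python3 look2.py; python3 - <<'E'
from h import *
st=read_state();w=eyes.snapshot("wrist");kw=camT("wrist",st)
cv2.imwrite("pics/w30.png",w[:,:,::-1]);s=eyes.snapshot("side");zoom(s,210,180,210,230,2.5,"pics/s30.png")
ks=camT("side")
A=np.array([.5207,-.1016]);u=np.array([np.cos(np.radians(53.2)),np.sin(np.radians(53.2))])
for a in (80,85,90):
    X=np.r_[A+u*(.062-.062*np.cos(np.radians(a))),.135+.062*np.sin(np.radians(a))]
    q=proj(ks,X);print(a,"wrist",proj(kw,X),"sidecrop",(q[0]-210)*2.5,(q[1]-180)*2.5)
X=np.r_[A+u*.062,.135];q=proj(ks,X);print("pin",proj(kw,X),(q[0]-210)*2.5,(q[1]-180)*2.5)
E
```

```text
w 0.349 F [-0.2   0.06 -0.44] p [ 0.5594 -0.0711  0.3253] t 31.025 ang 39.4 r 0.0493 Frad -0.12 Ftan -0.17
80 wrist (np.float64(308.1186958787471), np.float64(242.89153560906524)) sidecrop 297.65178459733124 112.08551675940548
85 wrist (np.float64(301.339522984959), np.float64(241.5598575919188)) sidecrop 292.74433579132165 115.21218332517762
90 wrist (np.float64(294.49241989653535), np.float64(240.01424596061057)) sidecrop 287.76839057417146 118.83680848967899
pin (np.float64(298.3235217631456), np.float64(219.02494171278198)) 288.4656618116193 174.57559727697557
```

View pics/w30.png

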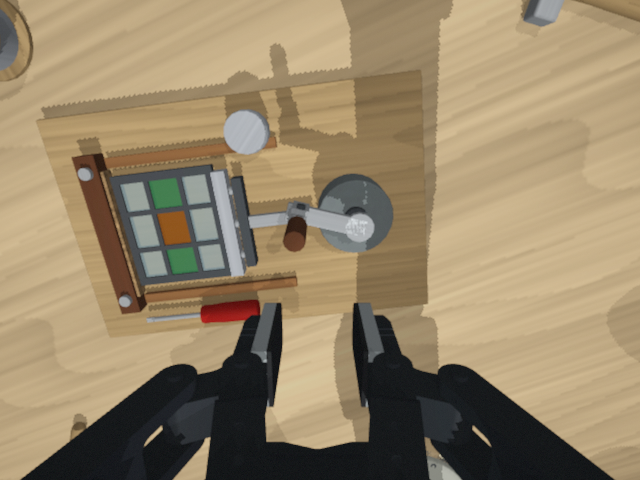

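View pics/s30.png

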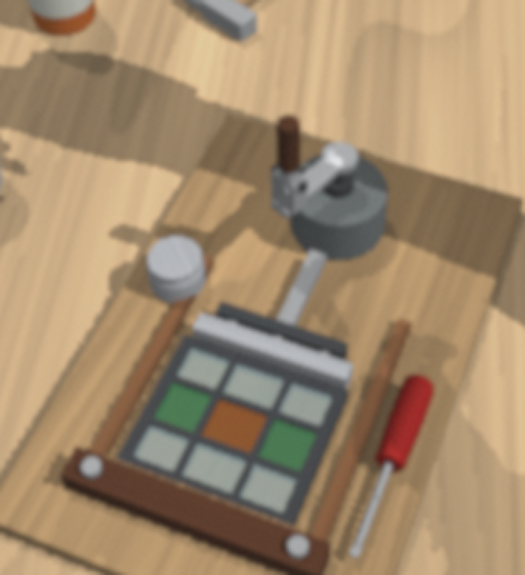

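Handle end shows at (294,240), exactly the 90° prediction. The panel sits square between bar and fence, and tin and screwdriver are where they were. Handing in.

```bash
python3 -c "
from cell import manip; print(manip.job_done())"
```

```text
the job is handed in; nothing more can be done
None
```

I folded the handle fully up, then wound the crank clockwise about 280° (around 4.9 rad) until the panel was home against the cork. I let go with the handle up, lifted clear and handed in at about 31 s.

**Last checks**
- **Handle:** the end of the handle sits within a pixel or two of the fully-up prediction in both the wrist and side pictures.
- **Panel:** it lies square between the pressing bar and the packed fence. In the last pictures the tin and screwdriver looked unmoved.
- **Squeeze:** the force along the crank's turn rose from about 5.4 N while sliding to about 9.3 N at the end, which means about 15 N of squeeze. Estimating from crank travel past contact gave about 17–18 N, so the two differ slightly. Either value is under both the 20 N the crank holds and the 40 N limit.
- **After release:** I could not measure the squeeze once I had let go. The handle was still at the position where I left it.

**What went wrong**
- **Fingertips:** they stood about 25 mm or more farther back than the interface text says. My first grasp closed on air above the grip, with no force on it.
- **Folding:** the pads slipped partway, so I had to regrip twice, and the wrist force reached about 22 N once. The crank may have turned a degree or two clockwise before the handle was fully up.

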